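# Fit the tray and load the sample changer

### The job

Get the sample changer beside the spectrometer ready for the next batch. Press its retaining cap down, turn it a quarter turn anticlockwise to free it (never force it round) and lift it off; lower the sample tray fully home over the shaft and the drive pin, then put the cap back on and lock it again. Load every cast sample from the divided bin into the tray, each flat in a nest of its own with its stem up, and leave the brass block, wipes, brush and bottle where they are.

Things in the scene. Friction and masses are not known exactly. Their poses are not given: they have to be found in the camera images.
- changer: sample changer, fixed: grey housing 200 x 200 mm, 62 mm high, with a round dark steel flange 150 mm across on top, its face 76 mm above the bench. From the flange rise a central shaft and, 60 mm off its axis in the changer's +x, a drive pin. Nothing on it turns. Origin: on the axis at bench height; z up.
- spindle (a point): on the shaft's axis in the plane of the flange face, axes as the changer's. The tray's underside rests in this plane when home. The shaft: 41 mm in diameter up to 36 mm above the flange (bevelled over the last 5 mm), then a neck 22 mm in diameter up to 63 mm.
- drivepin (a point): tip of the drive pin, on the pin's axis: steel, 12 mm in diameter, 20 mm tall above the flange, bevelled end
- crosspin (a point): centre of the shaft's bayonet cross pin, 57 mm above the flange: a horizontal steel pin through the neck, 8 mm thick, 40 mm from end to end, lying along the changer's y
- plunger (a joint): spring plunger, 14 mm in diameter, out of the shaft's upper end. 0 = where the locked cap holds it (tip 71 mm above the flange); +0.008 = fully out, nothing on it; -0.008 = pressed flush with the shaft's end. It pushes up with 4 N fully out, 9 N at 0 and 14 N flush.
- cap: aluminium bayonet cap, 250 g: round, hollow, 60 mm across, 32 mm high, a black finger bar on top. Origin: centre of its underside; z up. Two inner shelves at its +y and -y hook under the cross pin's ends, each with a notch 5 mm deep. Locked (as at the start): its x along the changer's x, either way round, underside 47 mm above the flange, with or without the tray (the hub stays 9 mm below).
- capbar (a point): middle of the finger bar on the cap, 42 mm above the cap's underside: bar 62 mm long (along the cap's x), 16 mm wide, 20 mm tall (32 to 52 mm above the underside). To free: press down 7 mm (8 mm is the limit), turn anticlockwise seen from above (clockwise is stopped); past 65 degrees (up to 115) it is clear of the pin, springs up 8 mm and lifts straight off.
- captop (a point): centre of the top of the finger bar. To refit the cap: its x along the changer's y (within 20 degrees), centred within 2 mm, lower it over the cross pin on to the plunger, press until its underside is about 40 mm above the flange, turn 90 degrees clockwise to the stop, let go: the spring lifts it into the notches.
- tray: round aluminium sample tray, 500 g: plate 228 mm across, 8 mm thick, flat below, with a central hub, a pin hole and four nests on the diagonals. Origin: centre of the underside; z up. Lies flat on the bench at the start. It goes home only with its x along the changer's x, the drive pin coming up through the pin hole.
- hub (a point): centre of the top of the tray's hub, 38 mm above the tray's underside: a tube 56 mm outside, 44 mm bore right through the tray. Grip it across the tray's y, fingertips above the nest rims (16 mm above the underside).
- pinhole (a point): centre of the tray's pin hole, in the underside, 60 mm from the centre in the tray's +x; 16 mm across
- nest1 (a point): centre of a nest of the tray, on the plate's upper face, at 55 mm in the tray's x and 55 mm in y; a raised rim 8 mm high and 66 mm in inside diameter (74 mm outside) surrounds it, and a window 40 mm across goes through its floor. Any sample may go in any nest.
- nest2 (a point): centre of a nest of the tray, on the plate's upper face, at -55 mm in the tray's x and 55 mm in y; a raised rim 8 mm high and 66 mm in inside diameter (74 mm outside) surrounds it, and a window 40 mm across goes through its floor. Any sample may go in any nest.
- nest3 (a point): centre of a nest of the tray, on the plate's upper face, at -55 mm in the tray's x and -55 mm in y; a raised rim 8 mm high and 66 mm in inside diameter (74 mm outside) surrounds it, and a window 40 mm across goes through its floor. Any sample may go in any nest.
- nest4 (a point): centre of a nest of the tray, on the plate's upper face, at 55 mm in the tray's x and -55 mm in y; a raised rim 8 mm high and 66 mm in inside diameter (74 mm outside) surrounds it, and a window 40 mm across goes through its floor. Any sample may go in any nest.
- bin: grey plastic bin 190 x 190 mm, 34 mm high, walls and floor 4 mm, divided into 2 x 2 compartments about 89 mm square by walls 30 mm high. Fixed. Origin: centre of the underside, on the bench.
- sample1: cast metal sample shaped like a mushroom standing on its head: a flat round disc 60 mm across and 12 mm thick with a straight round stem 16 mm in diameter rising from its centre to 66 mm above the underside. 140 g. Origin: centre of the disc's underside; z runs up the stem. Stands in one of the bin's compartments at the start, stem up; may be absent.
- sample2: cast metal sample shaped like a mushroom standing on its head: a flat round disc 60 mm across and 12 mm thick with a straight round stem 16 mm in diameter rising from its centre to 66 mm above the underside. 140 g. Origin: centre of the disc's underside; z runs up the stem. Stands in one of the bin's compartments at the start, stem up; may be absent.
- sample3: cast metal sample shaped like a mushroom standing on its head: a flat round disc 60 mm across and 12 mm thick with a straight round stem 16 mm in diameter rising from its centre to 66 mm above the underside. 140 g. Origin: centre of the disc's underside; z runs up the stem. Stands in one of the bin's compartments at the start, stem up; may be absent.
- sample4: cast metal sample shaped like a mushroom standing on its head: a flat round disc 60 mm across and 12 mm thick with a straight round stem 16 mm in diameter rising from its centre to 66 mm above the underside. 140 g. Origin: centre of the disc's underside; z runs up the stem. Stands in one of the bin's compartments at the start, stem up; may be absent.
- refblock: bystander: brass reference block, a cylinder 50 mm across and 36 mm high; origin at the centre of its underside
- wipes: bystander: cardboard box of wipes, white and green, 110 x 220 x 80 mm; origin at the centre of its underside
- brush: bystander: brush with a wooden handle, 190 mm long, lying along its x; origin at its middle, on the bench
- solvent: bystander: white solvent bottle, 60 mm in diameter, 170 mm high; origin at the centre of its underside

How it is judged:
By the outcome, as a careful person would: the job done as asked, in the order asked, and still so for the second after the job is handed in, with the robot touching nothing.
Of sample1, sample2, sample3, sample4 only 2 to 4 are there at a start; the rules pass over those that are not, and their reading is None.
At some moment in a run one of tray, sample1, sample2, sample3, sample4 may be knocked a few centimetres aside while the robot is not near it.
It also fails if it takes over 200 s, if anything falls off the work surface, if the arm or the gripper's body presses on something with over 40 N, if the wrist force passes 120 N, or if a joint passes its speed limit or range.

### The arm

A 6-joint arm with a two-finger parallel gripper is mounted at the origin on the work surface. World frame = base frame: x ahead of the robot, y to its left, z up, the work surface at z = 0. Lengths are in m, angles in rad, forces in N, time in s.
With the tool pointing down it reaches from about 0.35 to 0.975 m from the base axis. Payload 4.9 kg.
Tool frame: the origin (TCP) lies at the very end of the fingers, on their centre line; the grasp point (between the pads) lies 19 mm behind it; z points along the fingers, x is the direction in which the jaws open and shut, and the axes are right-handed (so a half turn about z gives the same grasp; the last joint's range is limited). The gripper opens to 85 mm and grips with 20 to 120 N. Pads are 22 mm wide; open, the fingers measure 114 mm over their backs; the gripper's body (76 mm by 85 mm) begins 54 mm behind the grasp point. The pads swing forward as they close: fully open they stand 13 mm farther back than shut.
Start: joints at [1.023, 0.053, 1.613, -0, 1.476, -0.119], TCP at [0.26, 0.568, 0.201] pointing down, gripper open.
Joint ranges: [-3.01, 3.01], [-1.01, 2.22], [0.06, 2.58], [-1.02, 4.17], [0.09, 2.62], [-3.14, 3.14]. Speed limits (rad/s): [2.57, 2.57, 3.14, 3.14, 3.14, 3.14].

### API

Orientations are given as a unit quaternion [w, x, y, z].
In Python, from plant import * gives the robot as it stands.
- The arm moves only by the shell command python3 -m inch 'ROWS'. ROWS is text: rows parted by semicolons, each of 7 numbers parted by spaces: the shift along the tool's x, y, z in m, then the turn, a rotation vector about the tool's x, y, z in rad, then the closure, from 0 (fully open) to 1 (shut). A call has 1 to 10 rows; each row shifts and turns the commanded pose from where the row before left it, along the tool's axes as they then stand; what a row does not reach is not made up. A row lasts 1/12 s, in which the tool goes at most 41.7 mm and 7.16 degrees, less where a joint would pass 70% of its speed; a pose out of reach is approached as far as the arm can. A call with a gripper value outside its range is refused whole. The fingers move at their own pace and stop on an object; the grip force is fixed at half the most. Time passes only in rows, so rows that do not move let the fingers close. It gives the time, the measured TCP pose, the force and the opening at its end, in the units of the state.
- state(): the state, without advancing time (a new reading comes with each control period).
- grab_frame(name): name is "scene" or "top"; returns the picture (400x640x3 uint8, blue, green, red); there is no depth.
- camera_info(name): a dict with "vertical_fov" (degrees; the focal length in pixels is half the picture's height over the tangent of half this angle, whatever the lens; pixels are square), "cx", "cy" (the principal point, pixels), "origin" and "rotation" of the camera in the world. Camera axes: x right, y down, z forward; pixel columns grow to the right and rows downward; lengths in m; the calibration is good to about 2 mm. A picture is of the moment at which its call begins. camera_info takes no time and is no camera call.
- job_done(): hands the job in, once; it reports no verdict.
The state is a dict: "time": time; "joint_pos": joint angles; "joint_vel": joint speeds; "joint_efforts": joint torques, N m; "tool_pos": TCP position; "tool_rot": TCP orientation; "contact_force": force on the tool from outside, world axes, zero at the start; "ft_torque": the same for the moment, N m; "gripper_width": opening from 0.0 (shut) to 1.0 (fully open).
Only numpy, scipy, OpenCV 4.12 (cv2) and the standard library are available. Lean on these libraries where they do the work, as an engineer would, in place of code of your own. Each camera call takes 0.05 s, during which the arm holds its last target.

## Working session

There is one attempt and no reset: what is moved stays moved. The work goes in short steps, Python scripts to look and compute and a shell command to move; the robot and the scene stay as the last step left them, time stands still between calls to the robot, and variables do not carry over. Pictures are saved under pics/ and viewed, and the job is handed in when it is done.

```bash
ls; mkdir -p pics; python3 - <<'E'
from plant import *
import cv2
print(state())
for n in("scene","top"):
    print(n,camera_info(n)); cv2.imwrite(f"pics/{n}0.png",grab_frame(n))
E
```

```text
pics
{'time': 0.0, 'joint_pos': array([ 1.02300990e+00,  5.33520903e-02,  1.61430330e+00, -1.89924253e-05,
        1.47598501e+00, -1.18989592e-01]), 'joint_vel': array([-2.07297824e-04,  1.25449056e-03, -6.30940933e-05, -2.49323467e-03,
        1.71890354e-03, -1.19000822e-03]), 'joint_efforts': array([-8.74164834e-04, -3.93702078e+01, -3.70168984e+01, -3.49807378e-04,
        7.11154891e-03,  1.69663377e-07]), 'tool_pos': array([0.25949992, 0.56782748, 0.19946048]), 'tool_rot': array([ 4.55705232e-04,  8.41360127e-01,  5.40473948e-01, -9.16917925e-04]), 'contact_force': array([-0.42152295,  0.23429208,  0.69837446]), 'ft_torque': array([-0.01230485, -0.02872253, -0.01966421]), 'gripper_width': 1.001159800203998}
scene {'vertical_fov': 47.09335190765752, 'cx': 316.82138096350076, 'cy': 195.53575515613565, 'origin': array([ 1.20006168, -0.65138562,  1.28663641]), 'rotation': array([-0.2976961 ,  0.8825379 ,  0.34341983, -0.12069264])}
top {'vertical_fov': 56.80365753841332, 'cx': 319.31688452261716, 'cy': 201.14481002009887, 'origin': array([ 0.47880168, -0.00884865,  1.15818571]), 'rotation': array([-0.04385581,  0.70668604, -0.70496878,  0.04111602])}
```

View pics/top0.png

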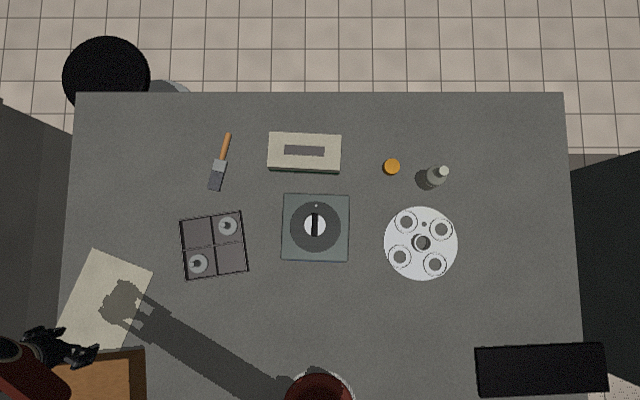

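View pics/scene0.png

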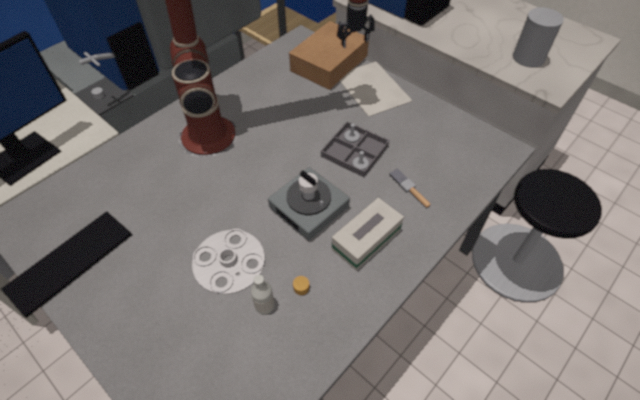

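Top view: the changer is near (315,227), the tray near (421,243), and the bin near (214,245) with two samples, at about (227,226) and (197,263). I'll enlarge these.

```bash
cat > h.py <<'E'
import numpy as np, cv2
from plant import *
from scipy.spatial.transform import Rotation as R
def cam(n):
    c=camera_info(n); f=200/np.tan(np.radians(c["vertical_fov"]/2))
    q=c["rotation"]; return c["origin"],R.from_quat([q[1],q[2],q[3],q[0]]),f,c["cx"],c["cy"]
def px2w(n,u,v,z):
    o,r,f,cx,cy=cam(n); d=r.apply([(u-cx)/f,(v-cy)/f,1]); return o+d*(z-o[2])/d[2]
def w2px(n,p):
    o,r,f,cx,cy=cam(n); c=r.inv().apply(np.array(p)-o); return np.array([f*c[0]/c[2]+cx,f*c[1]/c[2]+cy])
def crop(img,x0,y0,w,h,s,name):
    c=cv2.resize(img[y0:y0+h,x0:x0+w],None,fx=s,fy=s,interpolation=cv2.INTER_CUBIC)
    for i in range(0,w,10):
        cv2.line(c,(i*s,0),(i*s,6 if i%50 else 14),(0,255,255),1)
        if i%20==0: cv2.putText(c,str(x0+i),(i*s,24),0,.35,(0,255,255),1)
    for i in range(0,h,10):
        cv2.line(c,(0,i*s),(6,i*s),(0,255,255),1)
        if i%20==0: cv2.putText(c,str(y0+i),(8,i*s+4),0,.35,(0,255,255),1)
    cv2.imwrite(name,c)
def tool():
    s=state(); q=s["tool_rot"]; r=R.from_quat([q[1],q[2],q[3],q[0]]); return s,np.array(s["tool_pos"]),r
def plan(p,yaw,n=None):
    """shift in tool axes & rotation vector to bring tool to p, pointing down, tool x at world yaw"""
    s,t,r=tool()
    x=np.array([np.cos(yaw),np.sin(yaw),0]); z=np.array([0,0,-1.]); y=np.cross(z,x)
    g=R.from_matrix(np.c_[x,y,z]); rv=(r.inv()*g).as_rotvec()
    print("from",t.round(4),"yaw",np.degrees(np.arctan2(*r.apply([1,0,0])[[1,0]])).round(2),"tilt",np.degrees(np.arccos(-r.apply([0,0,1])[2])).round(2))
    print("shift tool",r.inv().apply(np.array(p)-t).round(4),"rotvec",rv.round(4),"deg",np.degrees(np.linalg.norm(rv)).round(1))
E
python3 - <<'E'
from h import *
i=cv2.imread("pics/top0.png")
crop(i,270,185,90,85,7,"pics/a1.png")
crop(i,375,195,95,95,6,"pics/a2.png")
crop(i,172,203,84,84,6,"pics/a3.png")
j=cv2.imread("pics/scene0.png")
crop(j,180,130,220,170,3,"pics/a4.png")
E
```

```text
(no output)
```

View pics/a1.png

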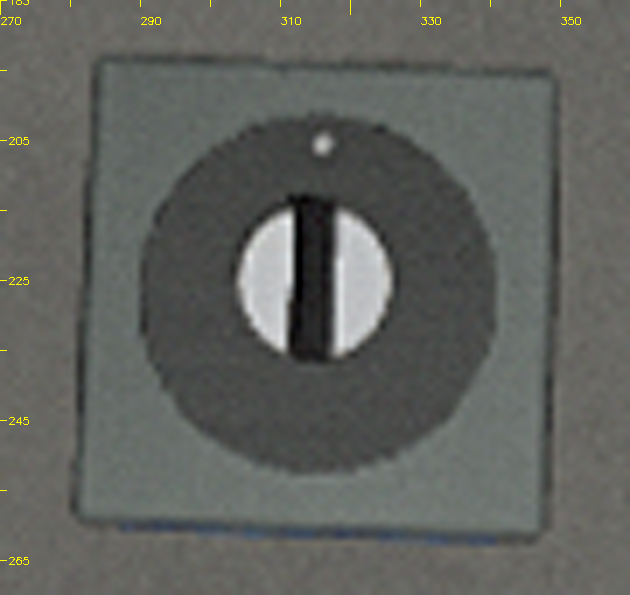

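View pics/a2.png

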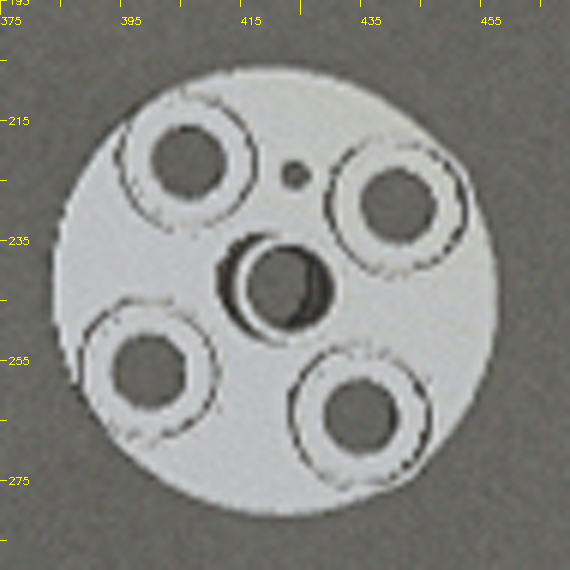

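View pics/a3.png

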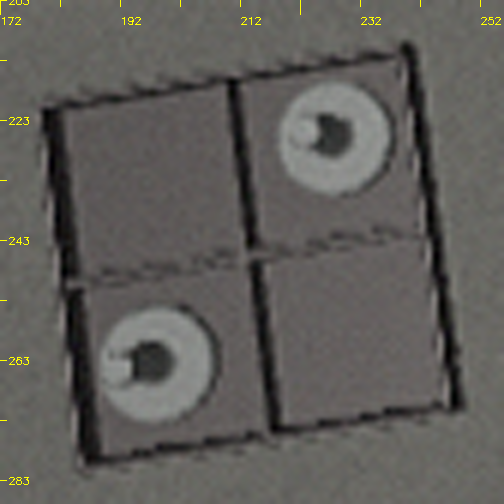

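View pics/a4.png

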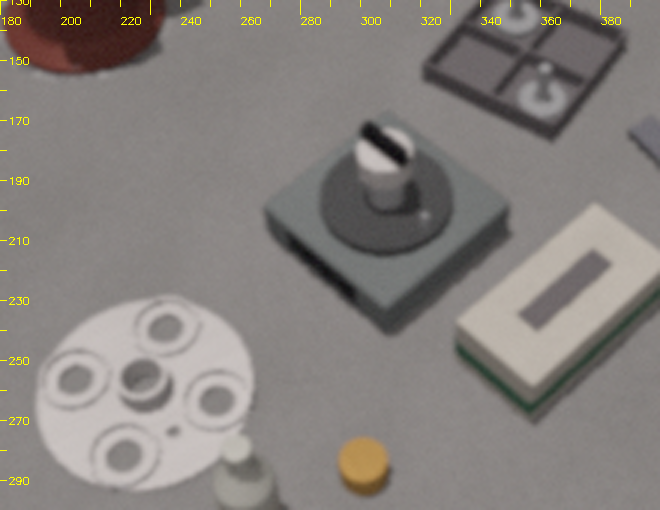

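```bash
cat > m.py <<'E'
from h import *
fl=px2w("top",315.5,227,.076);pin=px2w("top",316,205.6,.096);cap=px2w("top",314.9,225.4,.155);bar=px2w("top",314.7,224.7,.175)
print("fl",fl,"pin",pin,"cap",cap,"bar",bar)
print("pin dist",np.linalg.norm((pin-fl)[:2]),"ang",np.degrees(np.arctan2(*(pin-cap)[[1,0]])))
print("flange diam", np.linalg.norm(px2w("top",290,227,.076)-px2w("top",341,227,.076)), "corners",[px2w("top",270+a/7,185+b/7,.062).round(4)[:2] for a,b in((97,60),(554,73),(545,540),(80,520))])
w=[px2w("top",375+a/6,195+b/6,.008) for a,b in((188,162),(397,206),(361,416),(150,372))]
c=np.mean(w,axis=0);print("tray windows ctr",c,[np.linalg.norm(x-c).round(4) for x in w],"outline ctr",px2w("top",421.1,243.5,.004))
print([ (np.degrees(np.arctan2(*(x-c)[[1,0]]))).round(2) for x in w])
ph=px2w("top",375+295/6,195+174/6,.008);print("pinhole",ph,np.linalg.norm(ph-c),np.degrees(np.arctan2(*(ph-c)[[1,0]])))
for nm,d,t in(("A",(335,137.5),(300,131)),("B",(156.5,364.5),(115,368))):
    print(nm,px2w("top",172+d[0]/6,203+d[1]/6,.016),px2w("top",172+t[0]/6,203+t[1]/6,.070))
print("bin",[px2w("top",172+a/6,203+b/6,.034).round(4) for a,b in((45,108),(408,43),(460,407),(90,460))])
for p in((fl[0],fl[1],.076),pin,cap,(c[0],c[1],.038),ph): print("scene",w2px("scene",p))
E
python3 m.py
```

```text
fl [0.53341164 0.00647953 0.076     ] pin [0.59415028 0.00499237 0.096     ] cap [0.53375312 0.00700393 0.155     ] bar [0.53451515 0.00722697 0.175     ]
pin dist 0.06075684209208249 ang -1.9075628284377262
flange diam 0.14906089347473403 corners [array([0.6338, 0.1018]), array([ 0.6287, -0.0936]), array([ 0.4316, -0.0884]), array([0.4394, 0.1062])]
tray windows ctr [ 0.48811502 -0.31738814  0.008     ] [np.float64(0.0776), np.float64(0.0775), np.float64(0.0774), np.float64(0.0776)] outline ctr [ 0.48680794 -0.31978133  0.004     ]
[np.float64(33.22), np.float64(-56.76), np.float64(-146.71), np.float64(123.44)]
pinhole [ 0.54698327 -0.33004334  0.008     ] 0.060213157410255 -12.132505846211457
A [0.53911279 0.27811021 0.016     ] [0.5394053 0.2818338 0.07     ]
B [0.4235271  0.36525647 0.016     ] [0.42440947 0.36763242 0.07      ]
bin [array([0.5528, 0.4214, 0.034 ]), array([0.5863, 0.2379, 0.034 ]), array([0.4039, 0.2068, 0.034 ]), array([0.3774, 0.3906, 0.034 ])]
scene [306.75320801 193.80025589]
scene [319.87182821 200.27575097]
scene [306.30187306 178.65835581]
scene [225.37499564 254.08665822]
scene [236.18548032 272.6880402 ]
```

Two samples are present, and the measured sizes agree with those given: flange 149 mm, pin offset 60.8 mm, nests at 77.5 mm. The changer is at about (0.5336, 0.0067) with yaw −1.7°. The tray is at about (0.488, −0.319) with yaw −12°. I'll turn the tool to yaw −91.7° so that joint 6 has room for the anticlockwise turn.

```bash
python3 -c "
from h import *
plan([.5336,.0067,.24],np.radians(-91.7))"
python3 -m inch '0 0 -.01 0 0 .12 0; 0 0 -.01 0 0 .12 0; 0 0 -.01 0 0 .12 0; 0 0 -.01 0 0 .12 0; 0 0 -.01 0 0 .12 0; 0 0 -.01 0 0 .12 0; 0 0 0 0 0 .12 0; 0 0 0 0 0 .12 0; 0 0 0 0 0 .12 0; 0 0 0 0 0 .12 0'
python3 -m inch '0 0 0 0 0 .12 0; 0 0 0 0 0 .12 0; 0 0 0 0 0 .12 0; 0 0 0 0 0 .12 0; 0 0 0 0 0 .12 0; 0 0 0 0 0 .12 0; 0 0 0 0 0 .12 0; 0 0 0 0 0 .12 0; 0 0 0 0 0 .12 0; 0 0 0 0 0 .12 0'
python3 -m inch '0 0 0 0 0 .12 0; 0 0 0 0 0 .12 0; 0 0 0 0 0 .1 0'
python3 -c "
from h import *
plan([.5336,.0067,.24],np.radians(-91.7))"
```

```text
from [0.2595 0.5679 0.1996] yaw 65.43 tilt 0.11
shift tool [-0.3965  0.4826 -0.0398] rotvec [2.5000e-03 8.0000e-04 2.7425e+00] deg 157.1
time: 0.93
tool_pos: [0.2597, 0.5681, 0.2601]
tool_rot: [0.0, 0.999, -0.032, -0.0]
contact_force: [-0.2, 0.2, -0.1]
gripper_width: 0.997
time: 1.77
tool_pos: [0.2597, 0.5681, 0.2599]
tool_rot: [0.001, 0.807, -0.591, 0.0]
contact_force: [0.2, 0.5, 0.6]
gripper_width: 0.999
time: 2.02
tool_pos: [0.2597, 0.5681, 0.2599]
tool_rot: [-0.001, -0.695, 0.719, -0.0]
contact_force: [0.4, 0.4, 0.4]
gripper_width: 0.998
from [0.2597 0.5681 0.2599] yaw -91.88 tilt 0.08
shift tool [ 0.5521 -0.2922  0.0204] rotvec [ 0.0007 -0.0012 -0.0032] deg 0.2
```

```bash

python3 -m inch '.028 -.0146 0 0 0 0 0; .028 -.0146 0 0 0 0 0; .028 -.0146 0 0 0 0 0; .028 -.0146 0 0 0 0 0; .028 -.0146 0 0 0 0 0; .028 -.0146 0 0 0 0 0; .028 -.0146 0 0 0 0 0; .028 -.0146 0 0 0 0 0; .028 -.0146 0 0 0 0 0; .028 -.0146 0 0 0 0 0'
python3 -m inch '.028 -.0146 0 0 0 0 0; .028 -.0146 0 0 0 0 0; .028 -.0146 0 0 0 0 0; .028 -.0146 0 0 0 0 0; .028 -.0146 0 0 0 0 0; .028 -.0146 0 0 0 0 0; .028 -.0146 0 0 0 0 0; .028 -.0146 0 0 0 0 0; .028 -.0146 0 0 0 0 0; .02 -.0146 0 0 0 0 0'
python3 - <<'E'
from h import *
plan([.5336,.0067,.24],np.radians(-91.7))
cv2.imwrite("pics/t1.png",grab_frame("top"));s=grab_frame("scene");crop(s,200,80,220,150,3,"pics/s1.png")
E
```

```text
time: 2.85
tool_pos: [0.3983, 0.283, 0.2602]
tool_rot: [-0.0, -0.698, 0.717, 0.0]
contact_force: [0.9, -0.5, -0.5]
gripper_width: 0.998
time: 3.68
tool_pos: [0.5369, 0.0064, 0.2601]
tool_rot: [-0.0, -0.697, 0.717, 0.0]
contact_force: [0.3, -0.6, 0.1]
gripper_width: 1.0
from [0.5369 0.0064 0.2601] yaw -91.65 tilt 0.06
shift tool [-0.0002  0.0033  0.0201] rotvec [ 0.0009 -0.0004  0.0009] deg 0.1
```

View pics/s1.png

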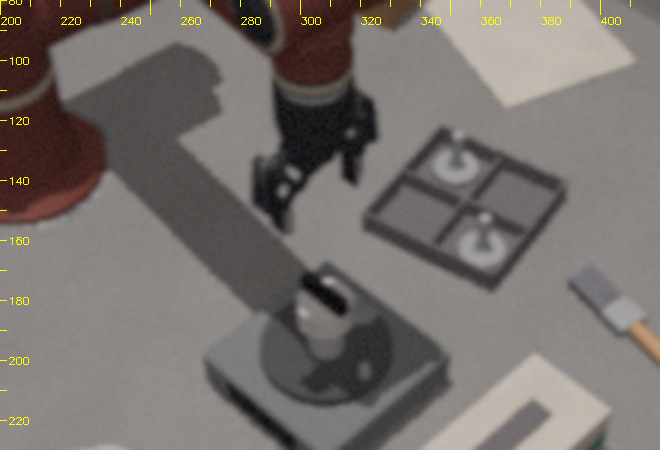

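The gripper is open above the cap, with the jaws across the bar (bar at about (305,178)). Next I descend and grip.

```bash

python3 -m inch '0 .0033 .02 0 0 0 0; 0 0 .025 0 0 0 0; 0 0 .025 0 0 0 0; 0 0 .02 0 0 0 0; 0 0 .012 0 0 0 0; 0 0 0 0 0 0 .4; 0 0 0 0 0 0 .6;0 0 0 0 0 0 .8;0 0 0 0 0 0 1; 0 0 0 0 0 0 1'
python3 -m inch '0 0 0 0 0 0 1; 0 0 0 0 0 0 1; 0 0 0 0 0 0 1; 0 0 0 0 0 0 1; 0 0 0 0 0 0 1; 0 0 0 0 0 0 1'
python3 -c "
from h import *
plan([.5336,.0067,.24],np.radians(-91.7));s=state();print(s['contact_force'],s['ft_torque'],s['gripper_width'])"
```

```text
time: 4.62
tool_pos: [0.5345, 0.0087, 0.1605]
tool_rot: [0.001, -0.697, 0.717, -0.001]
contact_force: [0.5, -0.2, 0.8]
gripper_width: 0.302
time: 5.12
tool_pos: [0.5334, 0.0088, 0.1587]
tool_rot: [-0.0, -0.697, 0.717, 0.0]
contact_force: [0.1, 0.5, 0.7]
gripper_width: 0.003
from [0.5334 0.0088 0.1587] yaw -91.56 tilt 0.0
shift tool [ 0.002  -0.0003 -0.0813] rotvec [ 0.0001 -0.      0.0025] deg 0.1
[0.10892983 0.45940926 0.65998776] [ 0.0334875  -0.01658025 -0.03750997] 0.002746122383897733
```

The jaws closed completely, so the grasp missed. I'll look.

```bash

python3 - <<'E'
from h import *
s=grab_frame("scene");crop(s,240,110,150,120,5,"pics/s2.png")
s=grab_frame("top");crop(s,270,170,100,100,5,"pics/t2.png")
E
```

```text
(no output)
```

View pics/s2.png

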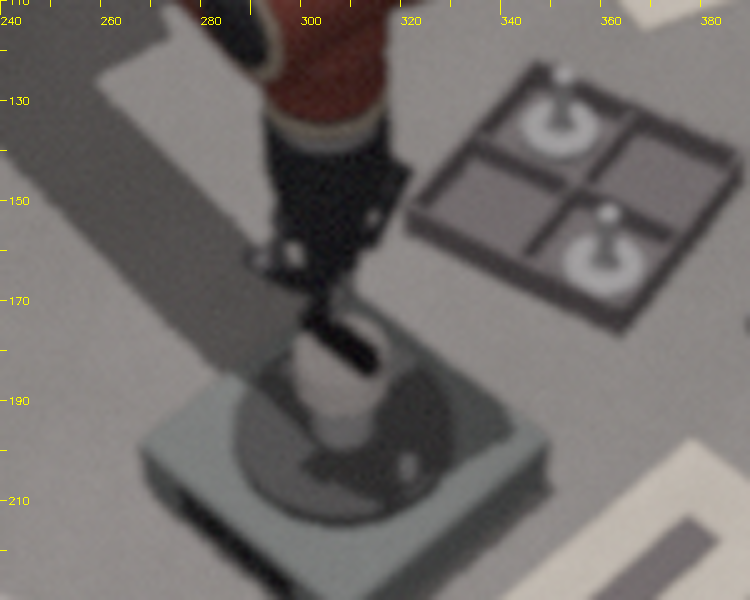

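View pics/t2.png

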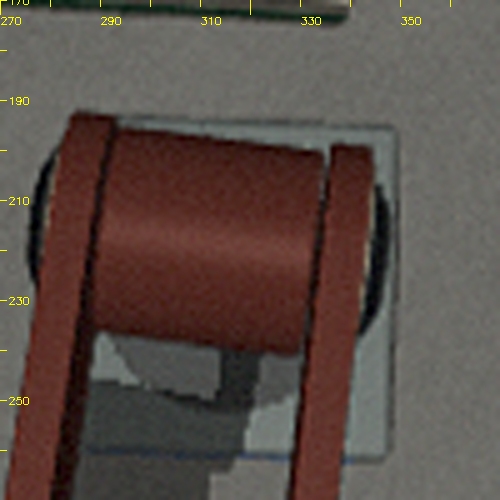

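```bash

python3 - <<'E'
from h import *
print(w2px("scene",[.5334,.0088,.1587]),w2px("scene",[.5334,.0088,.175]),w2px("scene",[.5336,.0067,.175]))
for u,v in((302,173),(300,175),(315,184)): print(px2w("scene",u,v,.175),px2w("scene",u,v,.19))
for e in (-.031,.031): print(w2px("scene",[.5336+e,.0067-e*.03,.175]))
E
```

```text
[306.57769567 177.54141523] [306.44238786 174.24845781] [306.03148166 174.65701664]
[0.51940757 0.00307135 0.175     ] [ 0.52859206 -0.00575964  0.19      ]
[ 0.52046082 -0.0071601   0.175     ] [ 0.52963109 -0.01585303  0.19      ]
[ 0.5803984  -0.00205325  0.175     ] [ 0.5887599 -0.0108151  0.19     ]
[299.18980375 169.48770319]
[313.0002     179.92231705]
```

```bash

python3 - <<'E'
from h import *
s=grab_frame("scene")
g=(255*(s/255.)**.45).astype(np.uint8)
crop(g,275,135,60,75,8,"pics/s3.png")
o=cv2.imread("pics/scene0.png");g=(255*(o/255.)**.45).astype(np.uint8)
crop(g,275,135,60,75,8,"pics/s3o.png")
E
```

```text
(no output)
```

View pics/s3.png

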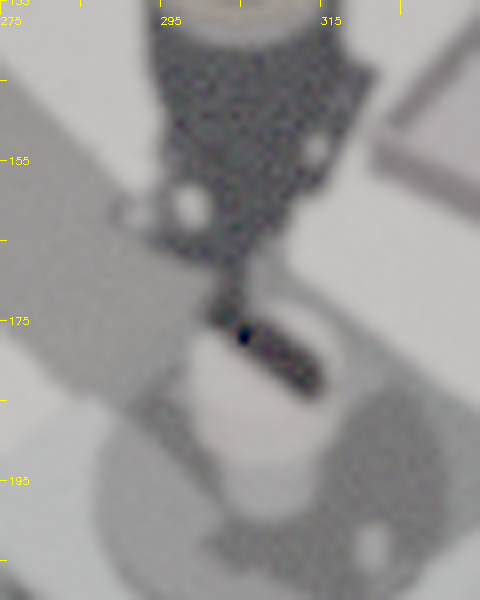

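View pics/s3o.png

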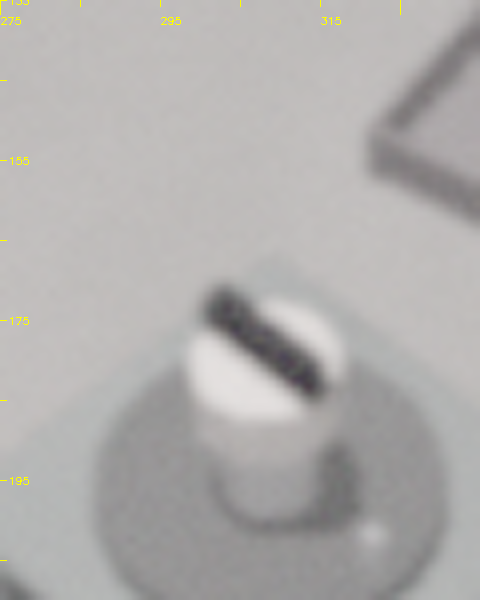

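```bash

python3 - <<'E'
from h import *
for dz in(0,.013):
  for d in (.0425,0,-.0425): print(w2px("scene",[.5369+.03*d,.0064+d,.2601+dz]))
print(R.from_quat(np.roll(camera_info("top")["rotation"],-1)).as_matrix().round(3))
E
python3 -m inch '0 0 -.02 0 0 0 1; 0 0 -.02 0 0 0 1; 0 0 -.02 0 0 0 1;0 0 -.02 0 0 0 1; .03 0 0 0 0 0 1; .03 0 0 0 0 0 1;.03 0 0 0 0 0 1;.03 0 0 0 0 0 1; .03 0 0 0 0 0 1'
python3 -m inch '.03 0 .01 0 0 0 1; .01 0 .03 0 0 0 1; 0 0 .03 0 0 0 1;0 0 .03 0 0 0 1; 0 0 .03 0 0 0 1;0 0 0 0 0 0 1;0 0 0 0 0 0 1'
python3 - <<'E'
from h import *
print(state()["tool_pos"],w2px("top",state()["tool_pos"]),w2px("scene",state()["tool_pos"]))
for n in("top","scene"):
    s=grab_frame(n);u,v=w2px(n,state()["tool_pos"]).astype(int)
    g=(255*(s/255.)**.6).astype(np.uint8); crop(g,u-50,v-45,100,90,6,f"pics/{n}4.png")
E
```

```text
[315.87675644 149.62765211]
[305.98836538 157.073813  ]
[295.83505641 164.7194625 ]
[315.83301322 146.6769913 ]
[305.8697002  154.13983524]
[295.63742825 161.80413813]
[[ 0.003 -0.993  0.12 ]
 [-1.    -0.002  0.004]
 [-0.004 -0.12  -0.993]]
time: 6.02
tool_pos: [0.5292, -0.1425, 0.2389]
tool_rot: [0.0, -0.698, 0.717, -0.0]
contact_force: [-0.1, 1.0, -0.4]
gripper_width: 0.002
time: 6.6
tool_pos: [0.5269, -0.1805, 0.107]
tool_rot: [-0.001, -0.697, 0.717, 0.002]
contact_force: [-0.1, -1.0, 0.6]
gripper_width: 0.003
[ 0.52686385 -0.18051932  0.10697033] [381.28772005 228.92283138] [263.56396122 221.81073985]
```

View pics/top4.png

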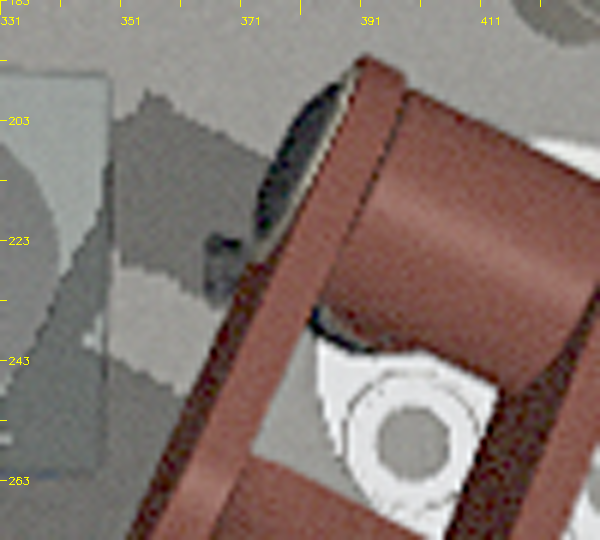

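View pics/scene4.png

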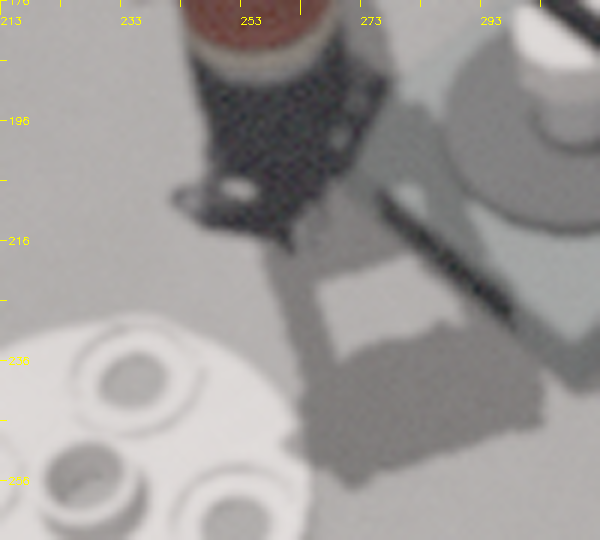

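```bash

python3 - <<'E'
from h import *
print("base",w2px("scene",[0,0,0]),w2px("top",[0,0,0]),w2px("top",[0.06,0,0.03]))
print("tip at z",px2w("scene",261.5,217.5,.107),px2w("scene",261.5,217.5,.127))
print("flange from scene",px2w("scene",308.7,196,.076))
o=cv2.imread("pics/scene0.png");crop(o,165,60,90,110,6,"pics/b.png")
o=cv2.imread("pics/top0.png");crop(o,265,350,110,50,6,"pics/b2.png")
E
```

```text
base [207.97517613 134.50397443] [317.34967836 409.11498666] [317.32466055 391.66809318]
tip at z [ 0.51021814 -0.17369863  0.107     ] [ 0.52191401 -0.18179752  0.127     ]
flange from scene [0.54454759 0.00413006 0.076     ]
```

View pics/b.png

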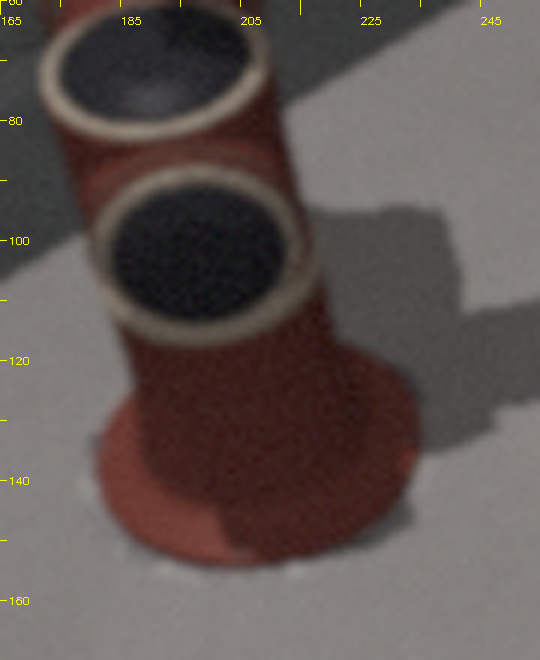

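View pics/b2.png

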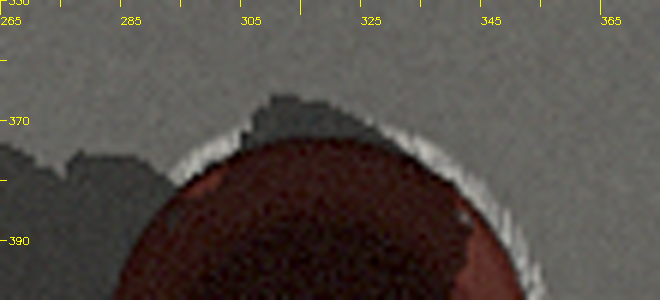

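```bash

python3 - <<'E'
from h import *
o=cv2.imread("pics/scene0.png");crop(o,255,105,150,120,5,"pics/c1.png");crop(o,300,180,120,90,6,"pics/c2.png");crop(o,180,215,140,105,5,"pics/c3.png")
o=cv2.imread("pics/top0.png");crop(o,255,120,200,75,4,"pics/c4.png")
E
```

```text
(no output)
```

View pics/c1.png

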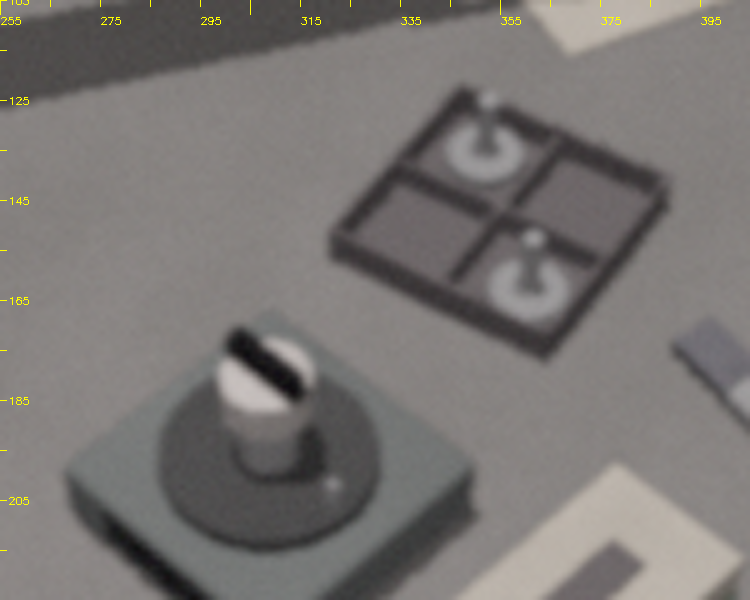

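View pics/c3.png

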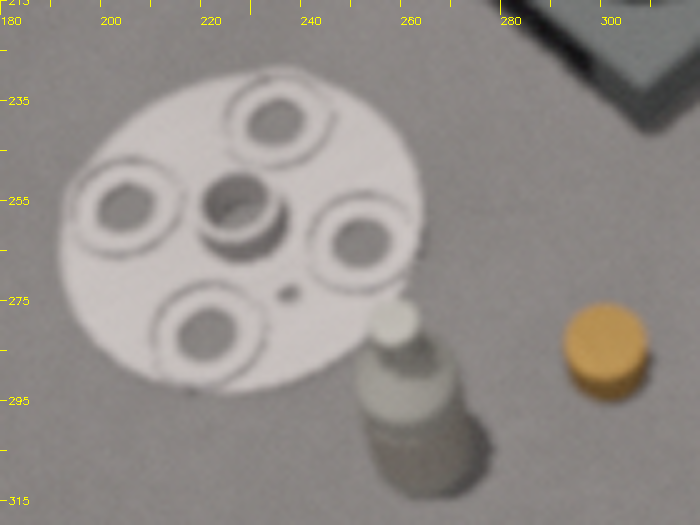

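View pics/c4.png

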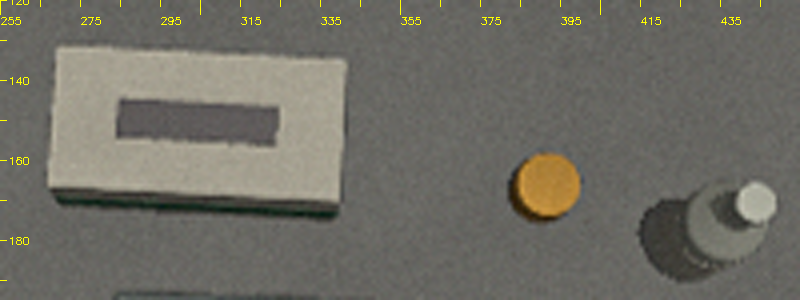

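View pics/c2.png

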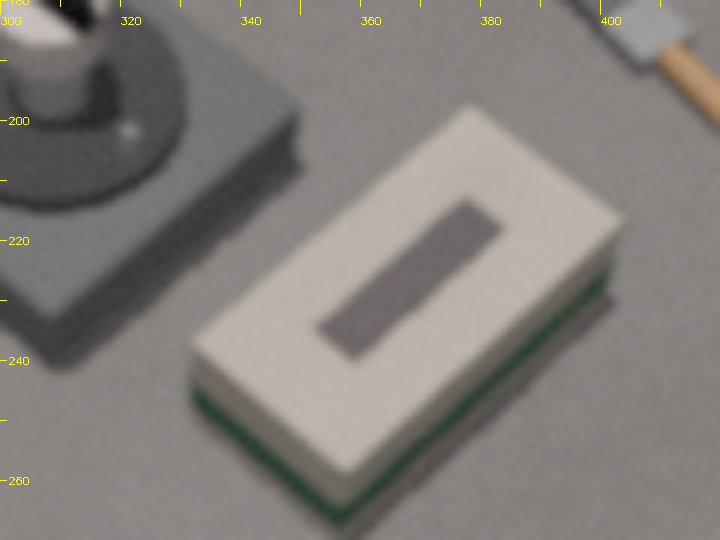

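```bash
cat > tri.py <<'E'
from h import *
P=[("pin",.096,(316,205.6),(321.6,201.8)),("pinhole",.008,(424.2,224),(237.8,273.4)),
("w1",.006,(406.3,222),(252,263.6)),("w4",.006,(441.2,229.3),(221.2,281.6)),("w3",.006,(435.2,264.3),(205.2,256.6)),("w2",.006,(400,257),(235,239.2)),
("wipe++",.08,(269.3,131.5),(403.7,216.2)),("wipe+-",.08,(341.3,135),(357.7,259.2)),("wipe--",.08,(340,170.8),(332.2,237)),("wipe-+",.08,(267,166.8),(378.3,197.5)),
("brass",.036,(392,166.5),(301.2,283.6)),
("bin1",.034,(179.5,221),(388.6,141)),("bin2",.034,(240,210.2),(364,175)),("bin3",.034,(248.7,270.8),(321,152.4)),("bin4",.034,(187,279.7),(347.4,122.4)),
("h++",.062,(283.9,193.6),(349.4,198)),("h+-",.062,(349.1,195.4),(308.3,233.3)),("h--",.062,(347.9,262.1),(268.6,198.6)),("h-+",.062,(281.4,259.3),(309.4,167.4))]
if __name__=="__main__":
  for n,z,t,s in P:
    a=px2w("top",*t,z);b=px2w("scene",*s,z)
    print(n,a[:2].round(4),b[:2].round(4),((b-a)[:2]*1000).round(1))
E
python3 tri.py
```

```text
pin [0.5942 0.005 ] [0.6024 0.0042] [ 8.3 -0.8]
pinhole [ 0.547  -0.3301] [ 0.5526 -0.3283] [5.6 1.9]
w1 [ 0.5532 -0.2752] [ 0.5586 -0.2745] [5.5 0.7]
w4 [ 0.5308 -0.3829] [ 0.535 -0.381] [4.3 1.9]
w3 [ 0.4234 -0.3606] [ 0.4292 -0.3585] [5.8 2.1]
w2 [ 0.4453 -0.2531] [ 0.4502 -0.2508] [4.9 2.2]
wipe++ [0.8196 0.1464] [0.827  0.1473] [7.4 0.8]
wipe+- [ 0.8091 -0.0699] [ 0.8185 -0.0726] [ 9.3 -2.7]
wipe-- [ 0.6998 -0.0656] [ 0.7102 -0.0654] [10.4  0.2]
wipe-+ [0.7115 0.1512] [0.7207 0.152 ] [9.2 0.7]
brass [ 0.7227 -0.2285] [ 0.7328 -0.2297] [10.2 -1.1]
bin1 [0.5528 0.4214] [0.5656 0.4204] [12.8 -1. ]
bin2 [0.5862 0.2379] [0.6028 0.2278] [ 16.6 -10.2]
bin3 [0.404  0.2067] [0.416  0.2056] [12.  -1.1]
bin4 [0.3773 0.3906] [0.385  0.3929] [7.8 2.3]
h++ [0.6338 0.1017] [0.6435 0.0973] [ 9.7 -4.4]
h+- [ 0.6287 -0.0934] [ 0.6379 -0.0973] [ 9.2 -3.8]
h-- [ 0.4318 -0.0885] [ 0.4452 -0.0867] [13.4  1.8]
h-+ [0.4393 0.1063] [0.4516 0.1058] [12.3 -0.4]
```

The two cameras disagree by about 8 mm in x, and the fingertips appear higher than the TCP reading says. I'll touch the clear bench gently to check the TCP height.

```bash

python3 -m inch '-.028 0 .02 0 0 0 1; 0 0 .02 0 0 0 1; 0 0 .02 0 0 0 1;0 0 .015 0 0 0 1; 0 0 .01 0 0 0 1;0 0 0.005 0 0 0 1;0 0 0 0 0 0 1'
python3 - <<'E'
from h import *
print(state()["tool_pos"],w2px("top",state()["tool_pos"]),w2px("scene",state()["tool_pos"]))
for n in("top","scene"):
    s=grab_frame(n);u,v=w2px(n,state()["tool_pos"]).astype(int)
    g=(255*(s/255.)**.6).astype(np.uint8); crop(g,u-40,v-40,80,75,8,f"pics/{n}5.png")
E
python3 -m inch '0 0 .003 0 0 0 1;0 0 0.003 0 0 0 1;0 0 0 0 0 0 1'
python3 -m inch '0 0 .003 0 0 0 1;0 0 0 0 0 0 1'
python3 -m inch '0 0 .002 0 0 0 1;0 0 0 0 0 0 1'
```

```text
time: 7.28
tool_pos: [0.5296, -0.1534, 0.0193]
tool_rot: [0.0, -0.697, 0.717, -0.0]
contact_force: [-0.3, -0.3, -0.2]
gripper_width: -0.003
[ 0.52958369 -0.15341493  0.0193326 ] [367.80319032 229.30895119] [272.84544668 232.25000982]
time: 7.63
tool_pos: [0.529, -0.1533, 0.0127]
tool_rot: [0.0, -0.697, 0.717, -0.0]
contact_force: [-0.8, 0.4, -0.8]
gripper_width: -0.001
time: 7.8
tool_pos: [0.5287, -0.1531, 0.0093]
tool_rot: [-0.0, -0.697, 0.717, 0.0]
contact_force: [0.5, 0.5, -0.0]
gripper_width: 0.002
time: 7.97
tool_pos: [0.5288, -0.1531, 0.0073]
tool_rot: [-0.0, -0.697, 0.717, 0.0]
contact_force: [-0.5, 0.2, 0.5]
gripper_width: 0.004
```

View pics/scene5.png

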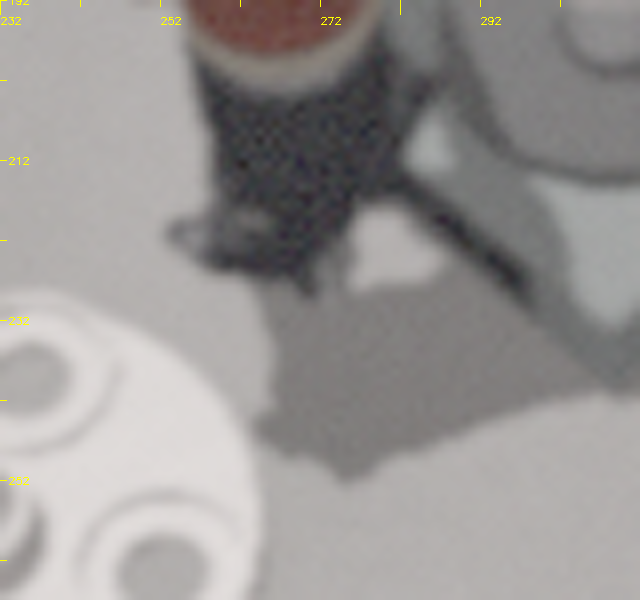

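View pics/top5.png

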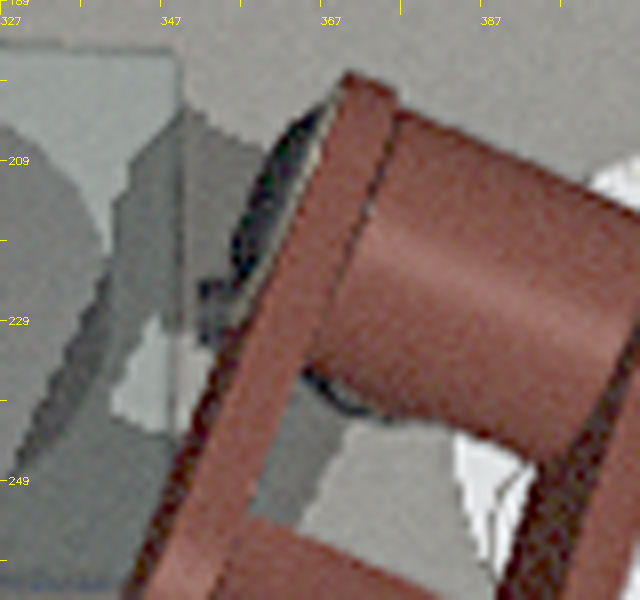

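```bash

python3 -m inch '0 0 .003 0 0 0 1;0 0 0 0 0 0 1'
python3 -m inch '0 0 .002 0 0 0 1;0 0 0 0 0 0 1'
python3 -m inch '0 0 .002 0 0 0 1;0 0 0 0 0 0 1'
```

```text
time: 8.13
tool_pos: [0.5287, -0.1531, 0.0041]
tool_rot: [-0.0, -0.697, 0.717, 0.0]
contact_force: [-0.6, -0.3, -0.5]
gripper_width: 0.002
time: 8.3
tool_pos: [0.5288, -0.1531, 0.0023]
tool_rot: [-0.0, -0.697, 0.717, 0.0]
contact_force: [0.2, 0.4, -0.3]
gripper_width: -0.003
time: 8.47
tool_pos: [0.5288, -0.1531, 0.0003]
tool_rot: [-0.0, -0.697, 0.717, 0.0]
contact_force: [-0.3, -0.5, 0.4]
gripper_width: -0.002
```

```bash

for i in 1; do python3 -m inch '0 0 .0015 0 0 0 1;0 0 0 0 0 0 1'; done | grep -v rot
python3 - <<'E'
from h import *
for n in("scene",):
    s=grab_frame(n);u,v=w2px(n,state()["tool_pos"]).astype(int)
    g=(255*(s/255.)**.6).astype(np.uint8); crop(g,u-40,v-40,80,75,8,f"pics/{n}6.png")
    print(w2px(n,state()["tool_pos"]))
E
```

```text
time: 8.63
tool_pos: [0.5288, -0.1531, -0.0011]
contact_force: [-0.7, -1.0, -0.3]
gripper_width: -0.0
[273.28189078 235.41630826]
```

View pics/scene6.png

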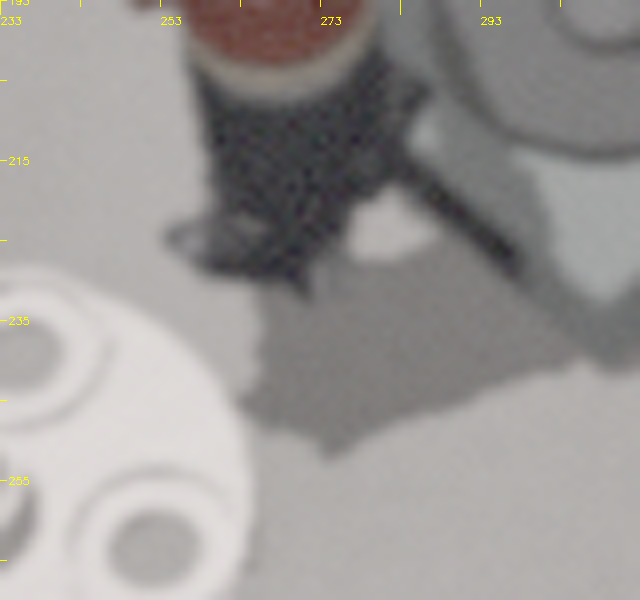

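Still no contact at z = −1 mm, so the TCP reading carries a bias. I'll keep probing in small steps.

```bash

python3 -m inch '0 0 .002 0 0 0 1;0 0 0 0 0 0 1' | grep -v rot
python3 -m inch '0 0 .002 0 0 0 1;0 0 0 0 0 0 1' | grep -v rot
python3 -m inch '0 0 .002 0 0 0 1;0 0 0 0 0 0 1' | grep -v rot
```

```text
time: 8.85
tool_pos: [0.5288, -0.1531, -0.0031]
contact_force: [-0.4, -0.5, 0.1]
gripper_width: 0.0
time: 9.02
tool_pos: [0.5288, -0.1531, -0.0052]
contact_force: [-0.1, -0.8, 0.0]
gripper_width: 0.001
time: 9.18
tool_pos: [0.5288, -0.1531, -0.0072]
contact_force: [0.2, -0.1, -0.6]
gripper_width: -0.004
```

```bash

python3 - <<'E'
from h import *
s=state();print(s["joint_pos"].round(4),s["tool_pos"])
E
```

```text
[-0.417   0.1023  1.9339 -0.      1.1059  1.181 ] [ 0.52876063 -0.1531019  -0.00717959]
```

```bash

python3 -m inch '0 0 .002 0 0 0 1;0 0 0 0 0 0 1' | grep -v rot
python3 -m inch '0 0 .002 0 0 0 1;0 0 0 0 0 0 1' | grep -v rot
python3 -m inch '0 0 .002 0 0 0 1;0 0 0 0 0 0 1' | grep -v rot
```

```text
time: 9.35
tool_pos: [0.5288, -0.1531, -0.0092]
contact_force: [-0.7, -0.1, 0.0]
gripper_width: 0.0
time: 9.52
tool_pos: [0.5288, -0.1531, -0.0112]
contact_force: [-0.1, 0.2, -0.2]
gripper_width: 0.002
time: 9.68
tool_pos: [0.5288, -0.1531, -0.0132]
contact_force: [-0.4, 0.5, -0.5]
gripper_width: 0.0
```

```bash

python3 -m inch '0 0 .0015 0 0 0 1;0 0 0 0 0 0 1' | grep -v rot
python3 -m inch '0 0 .0015 0 0 0 1;0 0 0 0 0 0 1' | grep -v rot
```

```text
time: 9.85
tool_pos: [0.5288, -0.1531, -0.0146]
contact_force: [0.3, 0.2, -1.4]
gripper_width: 0.0
time: 10.02
tool_pos: [0.5289, -0.1531, -0.016]
contact_force: [0.2, -0.0, -0.1]
gripper_width: -0.002
```

```bash

python3 -m inch '0 0 .0015 0 0 0 1;0 0 0 0 0 0 1' | grep -v rot
python3 -m inch '0 0 .0015 0 0 0 1;0 0 0 0 0 0 1' | grep -v rot
```

```text
time: 10.18
tool_pos: [0.5288, -0.1531, -0.0176]
contact_force: [-0.1, 0.1, -0.3]
gripper_width: 0.003
time: 10.35
tool_pos: [0.5288, -0.1531, -0.0191]
contact_force: [0.7, -0.9, 0.8]
gripper_width: 0.0
```

```bash

python3 -m inch '0 0 .001 0 0 0 1;0 0 0 0 0 0 1' | grep -v rot
python3 -m inch '0 0 .001 0 0 0 1;0 0 0 0 0 0 1' | grep -v rot
```

```text
time: 10.52
tool_pos: [0.5289, -0.1531, -0.02]
contact_force: [0.0, -0.9, -0.2]
gripper_width: 0.002
time: 10.68
tool_pos: [0.5289, -0.1531, -0.021]
contact_force: [-0.7, -0.3, 0.1]
gripper_width: -0.0
```

```bash

python3 - <<'E'
from h import *
n="scene"
s=grab_frame(n);g=(255*(s/255.)**.6).astype(np.uint8); crop(g,235,190,80,70,8,f"pics/{n}7.png")
E
```

```text
(no output)
```

View pics/scene7.png

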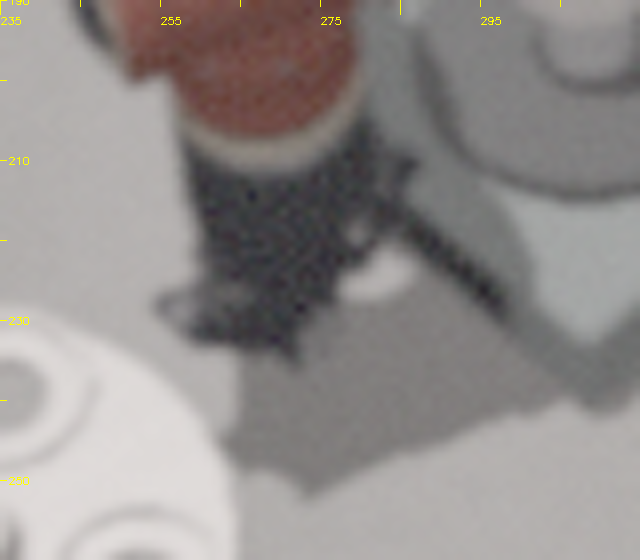

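```bash

python3 -m inch '0 0 .001 0 0 0 1;0 0 0 0 0 0 1' | grep -v rot
python3 -m inch '0 0 .001 0 0 0 1;0 0 0 0 0 0 1' | grep -v rot
python3 -m inch '0 0 .001 0 0 0 1;0 0 0 0 0 0 1' | grep -v rot
```

```text
time: 10.9
tool_pos: [0.5289, -0.1531, -0.0219]
contact_force: [-0.4, 0.1, -0.3]
gripper_width: 0.001
time: 11.07
tool_pos: [0.5289, -0.1532, -0.023]
contact_force: [0.2, 0.4, 0.8]
gripper_width: -0.004
time: 11.23
tool_pos: [0.5289, -0.1531, -0.024]
contact_force: [-0.7, 0.3, 0.5]
gripper_width: 0.002
```

```bash

python3 -m inch '0 0 .001 0 0 0 1;0 0 0 0 0 0 1' | grep -v rot
python3 -m inch '0 0 .001 0 0 0 1;0 0 0 0 0 0 1' | grep -v rot
python3 -m inch '0 0 .001 0 0 0 1;0 0 0 0 0 0 1' | grep -v rot
```

```text
time: 11.4
tool_pos: [0.5289, -0.1531, -0.025]
contact_force: [-0.3, 0.3, 0.4]
gripper_width: -0.004
time: 11.57
tool_pos: [0.5289, -0.1532, -0.026]
contact_force: [-0.2, 0.1, -0.7]
gripper_width: 0.002
time: 11.73
tool_pos: [0.5289, -0.1531, -0.027]
contact_force: [0.6, 0.4, -0.5]
gripper_width: -0.0
```

```bash

python3 -m inch '0 0 .001 0 0 0 1;0 0 0 0 0 0 1' | grep -v rot
python3 -m inch '0 0 .001 0 0 0 1;0 0 0 0 0 0 1' | grep -v rot
```

```text
time: 11.9
tool_pos: [0.5289, -0.1531, -0.028]
contact_force: [-0.0, 0.6, 0.7]
gripper_width: 0.003
time: 12.07
tool_pos: [0.5289, -0.1531, -0.029]
contact_force: [0.7, 0.8, 0.1]
gripper_width: 0.0
```

```bash

python3 -m inch '0 0 .001 0 0 0 1;0 0 0 0 0 0 1' | grep -v rot
python3 -m inch '0 0 .001 0 0 0 1;0 0 0 0 0 0 1' | grep -v rot
```

```text
time: 12.23
tool_pos: [0.5289, -0.1531, -0.03]
contact_force: [-0.0, 0.0, -0.1]
gripper_width: -0.003
time: 12.4
tool_pos: [0.5292, -0.1533, -0.0305]
contact_force: [-1.1, 0.9, 2.3]
gripper_width: 0.001
```

```bash

python3 -m inch '0 0 .001 0 0 0 1;0 0 0 0 0 0 1' | grep -v rot
python3 -m inch '0 0 .001 0 0 0 1;0 0 0 0 0 0 1' | grep -v rot
```

```text
time: 12.57
tool_pos: [0.5292, -0.1533, -0.0306]
contact_force: [-3.9, 1.6, 9.1]
gripper_width: -0.0
time: 12.73
tool_pos: [0.5292, -0.1533, -0.0306]
contact_force: [-6.9, 2.9, 15.6]
gripper_width: 0.004
```

```bash

python3 - <<'E'
from h import *
s=state();print(s["joint_efforts"].round(2))
for n in("scene","top"):
    s=grab_frame(n);g=(255*(s/255.)**.6).astype(np.uint8); crop(g,200 if n=="scene" else 330,150 if n=="scene" else 190,110,100,6,f"pics/{n}8.png")
E
```

```text
[ -0.34 -29.69 -27.78   0.11  -2.17  -0.  ]
```

View pics/scene8.png

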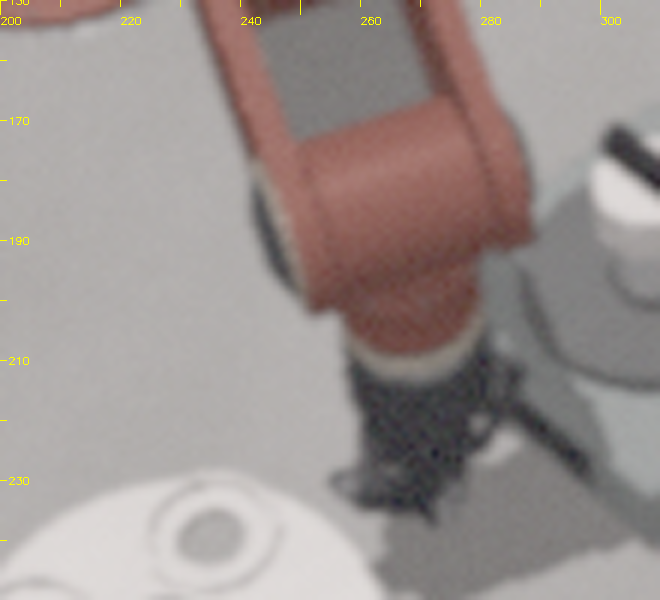

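View pics/top8.png

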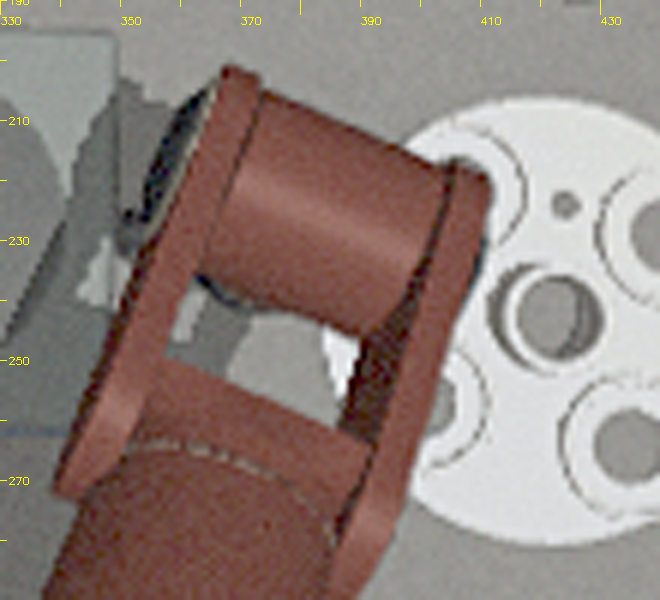

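```bash

python3 - <<'E'
from h import *
s,t,r=tool()
print(t,r.as_matrix().round(4))
for z in(0,.05,.1,.15): print(w2px("scene",[.529,-.153,z]),w2px("scene",[.515,-.157,z]),w2px("top",[.529,-.153,z]))
print(px2w("scene",271.5,236,0),px2w("scene",269.5,234,0))
E
python3 -m inch '0 0 -.003 0 0 0 1;0 0 0 0 0 0 1' | grep -v rot
```

```text
[ 0.52921727 -0.15328465 -0.03059047] [[-2.700e-02 -9.996e-01 -1.200e-03]
 [-9.996e-01  2.700e-02  3.000e-04]
 [-2.000e-04  1.200e-03 -1.000e+00]]
[273.30653268 235.24888991] [269.51214978 233.5990809 ] [366.89022978 229.77040521]
[272.00896712 226.89336182] [268.11683502 225.2224126 ] [368.96386393 229.0491543 ]
[270.64001206 218.07812898] [266.64496902 216.38617467] [371.23244937 228.26009548]
[269.19360926 208.76418014] [265.09007436 207.05148028] [373.72483448 227.39319472]
[ 0.52669403 -0.15908342  0.        ] [ 5.16113411e-01 -1.58120445e-01  2.22044605e-16]
time: 13.0
tool_pos: [0.5297, -0.1534, -0.0291]
contact_force: [-0.4, -0.9, 0.3]
gripper_width: -0.002
```

Contact at a reported z of −0.0305, so the real fingertips are about 30.5 mm above the reported TCP. The image line from tip to wrist shows no tilt. Now I'll check xy in the top camera using the initial picture.

```bash

python3 - <<'E'
from h import *
o=cv2.imread("pics/top0.png");g=(255*(o/255.)**.5).astype(np.uint8);crop(g,0,310,110,90,6,"pics/d.png")
o=cv2.imread("pics/scene0.png");g=(255*(o/255.)**.5).astype(np.uint8);crop(g,310,0,100,70,7,"pics/d2.png")
d=np.array([.416,.909,0])*.0425
for n in("top","scene"):
  for z in (.2305,.2435):
    print(n,z,[w2px(n,np.array([.2597,.568,z])+k*d).round(1) for k in(-1,0,1)])
E
```

```text
top 0.2305 [array([ 98. , 343.8]), array([ 82.7, 336.2]), array([ 67.4, 328.6])]
top 0.2435 [array([ 94.7, 345.3]), array([ 79.2, 337.5]), array([ 63.7, 329.8])]
scene 0.2305 [array([344.3,  49. ]), array([354.3,  46.3]), array([364.2,  43.7])]
scene 0.2435 [array([344.4,  46. ]), array([354.5,  43.4]), array([364.5,  40.8])]
```

View pics/d.png

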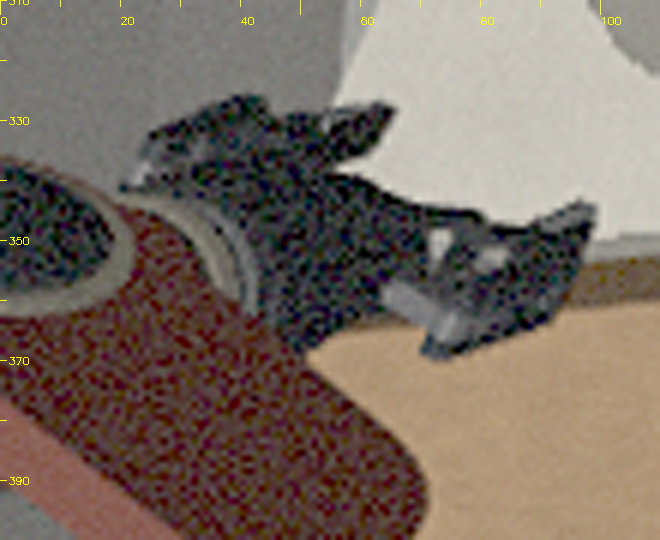

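View pics/d2.png

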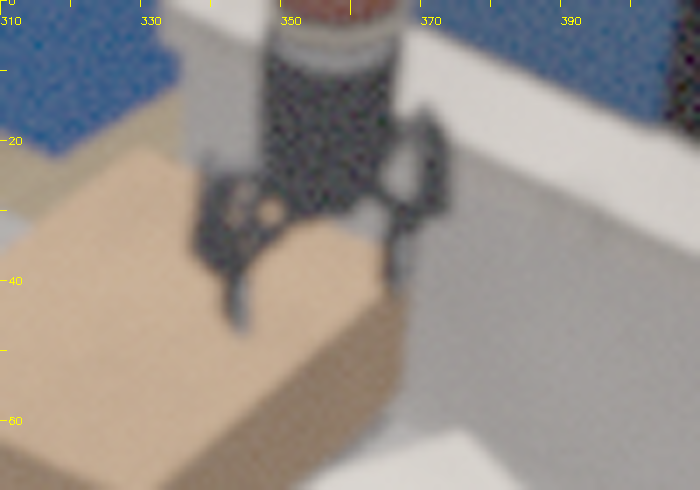

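The open fingertips in the initial pictures match both cameras to about 1 px once +30 mm is added to z. So the z bias is a constant 30.5 mm and xy is close. The cameras still differ by about 8 mm in x at the changer, so I'll find the bar's x by touching both of its ends with shut fingers.

```bash

sed -i 's/    s,t,r=tool()\n    x=/X/; s/^    x=np.array(\[np.cos/    t[2]+=.0305\n    x=np.array([np.cos/' h.py
python3 -m inch '0 0 -.03 0 0 0 1;0 0 -.04 0 0 0 1;0 0 -.04 0 0 0 1;0 0 -.04 0 0 0 1;0 0 -.04 0 0 0 1;0 0 -.04 0 0 0 1;-.02 -.01 0 0 0 0 1;-.03 -.015 0 0 0 0 1;-.03 -.015 0 0 0 0 1; -.03 -.015 0 0 0 0 1'|grep -v rot
python3 -m inch '-.03 -.016 0 0 0 0 1;-.022 -.016 0 0 0 0 1;0 0 0 0 0 0 1; 0 0 0 0 0 0 1'|grep -v rot
python3 -c "
from h import *
plan([.60,.0067,.163],np.radians(-91.7))"
```

```text
time: 13.83
tool_pos: [0.5875, -0.0437, 0.2001]
contact_force: [1.0, -0.3, 0.5]
gripper_width: 0.0
time: 14.17
tool_pos: [0.6205, 0.0074, 0.1992]
contact_force: [-0.3, 0.1, -0.5]
gripper_width: -0.003
from [0.6205 0.0074 0.2297] yaw -91.43 tilt 0.08
shift tool [0.0012 0.0204 0.0668] rotvec [ 0.0013 -0.0003  0.0047] deg 0.3
```

```bash

python3 -m inch '0 0 .03 0 0 .0047 1;0 .005 .03 0 0 0 1;0 .01 .007 0 0 0 1;0 .01 0 0 0 0 1;0 .003 0 0 0 0 1;0 0 0 0 0 0 1;0 0 0 0 0 0 1'|grep -v rot
python3 -m inch '0 .002 0 0 0 0 1;0 0 0 0 0 0 1'|grep -v rot
python3 -m inch '0 .002 0 0 0 0 1;0 0 0 0 0 0 1'|grep -v rot
python3 -m inch '0 .002 0 0 0 0 1;0 0 0 0 0 0 1'|grep -v rot
```

```text
time: 14.75
tool_pos: [0.5936, 0.0066, 0.1354]
contact_force: [-0.7, 1.1, 0.5]
gripper_width: -0.002
time: 14.92
tool_pos: [0.5912, 0.0071, 0.1346]
contact_force: [-0.2, 0.9, 0.4]
gripper_width: -0.003
time: 15.08
tool_pos: [0.5885, 0.0074, 0.1336]
contact_force: [0.9, -0.6, -0.7]
gripper_width: 0.006
time: 15.25
tool_pos: [0.5862, 0.0076, 0.1331]
contact_force: [0.8, -0.5, 0.4]
gripper_width: 0.002
```

```bash

python3 -m inch '0 .002 0 0 0 0 1;0 0 0 0 0 0 1'|grep -v rot
python3 -m inch '0 .001 0 0 0 0 1;0 0 0 0 0 0 1'|grep -v rot
python3 -m inch '0 .001 0 0 0 0 1;0 0 0 0 0 0 1'|grep -v rot
```

```text
time: 15.42
tool_pos: [0.5841, 0.0076, 0.1331]
contact_force: [-0.4, -0.2, -0.2]
gripper_width: 0.002
time: 15.58
tool_pos: [0.5833, 0.0076, 0.1332]
contact_force: [0.2, 0.2, 0.4]
gripper_width: -0.002
time: 15.75
tool_pos: [0.5823, 0.0076, 0.1332]
contact_force: [0.3, 0.3, -0.6]
gripper_width: 0.004
```

```bash

python3 -m inch '0 .001 0 0 0 0 1;0 0 0 0 0 0 1'|grep -v rot
python3 -m inch '0 .001 0 0 0 0 1;0 0 0 0 0 0 1'|grep -v rot
```

```text
time: 15.92
tool_pos: [0.5813, 0.0076, 0.1332]
contact_force: [0.4, -0.0, 0.1]
gripper_width: 0.0
time: 16.08
tool_pos: [0.5804, 0.0077, 0.1332]
contact_force: [-0.2, 0.4, 0.5]
gripper_width: 0.001
```

```bash

python3 -m inch '0 .001 0 0 0 0 1;0 0 0 0 0 0 1'|grep -v rot
python3 -m inch '0 .001 0 0 0 0 1;0 0 0 0 0 0 1'|grep -v rot
```

```text
time: 16.25
tool_pos: [0.58, 0.0077, 0.1335]
contact_force: [1.8, 0.2, -1.2]
gripper_width: -0.003
time: 16.42
tool_pos: [0.5793, 0.0077, 0.134]
contact_force: [3.3, 0.5, 1.0]
gripper_width: -0.001
```

```bash

python3 -m inch '0 .001 0 0 0 0 1;0 0 0 0 0 0 1'|grep -v rot
python3 -m inch '0 .001 0 0 0 0 1;0 0 0 0 0 0 1'|grep -v rot
```

```text
time: 16.58
tool_pos: [0.5786, 0.0077, 0.1344]
contact_force: [4.3, -0.7, 2.1]
gripper_width: -0.001
time: 16.75
tool_pos: [0.5778, 0.0077, 0.1347]
contact_force: [5.6, -0.3, 3.7]
gripper_width: -0.003
```

```bash

python3 -m inch '0 .001 0 0 0 0 1;0 0 0 0 0 0 1'|grep -v rot
python3 -m inch '0 .001 0 0 0 0 1;0 0 0 0 0 0 1'|grep -v rot
```

```text
time: 16.92
tool_pos: [0.5769, 0.0077, 0.1348]
contact_force: [5.6, 0.1, 4.2]
gripper_width: -0.003
time: 17.08
tool_pos: [0.5762, 0.0078, 0.1351]
contact_force: [5.9, -0.1, 4.3]
gripper_width: -0.002
```

Contact began at x = 0.5802; after that the cap gives slightly. I back off and probe the other end.

```bash

python3 -m inch '0 -.006 0 0 0 0 1;0 0 -.03 0 0 0 1;0 0 -.015 0 0 0 1;0 .033 0 0 0 0 1;0 .033 0 0 0 0 1;0 .034 0 0 0 0 1;0 0 .02 0 0 0 1;0 0 .025 0 0 0 1;0 0 0 0 0 0 1'|grep -v rot
python3 -c "
from h import *
plan([.49,.0067,.163],np.radians(-91.7))"
```

```text
time: 17.83
tool_pos: [0.4754, 0.0114, 0.1274]
contact_force: [-1.4, 0.0, -0.9]
gripper_width: -0.001
from [0.4754 0.0114 0.1579] yaw -91.83 tilt 0.68
shift tool [ 0.0042 -0.0147 -0.0053] rotvec [ 0.0118  0.0009 -0.0023] deg 0.7
```

```bash

python3 -m inch '.003 -.007 -.004 0 0 0 1;0 -.004 0 0 0 0 1;0 0 0 0 0 0 1;0 0 0 0 0 0 1'|grep -v rot
python3 -c "
from h import *
plan([.49,.0077,.163],np.radians(-91.7))"
python3 -m inch '0 -.001 0 0 0 0 1;0 0 0 0 0 0 1'|grep -v rot
python3 -m inch '0 -.001 0 0 0 0 1;0 0 0 0 0 0 1'|grep -v rot
python3 -m inch '0 -.001 0 0 0 0 1;0 0 0 0 0 0 1'|grep -v rot
```

```text
time: 18.17
tool_pos: [0.4928, 0.0073, 0.1387]
contact_force: [-0.6, -0.4, -0.4]
gripper_width: 0.001
from [0.4928 0.0073 0.1692] yaw -91.84 tilt 0.09
shift tool [-0.0004  0.0028  0.0062] rotvec [-0.0016 -0.0002 -0.0024] deg 0.2
time: 18.33
tool_pos: [0.4929, 0.0074, 0.1378]
contact_force: [-0.0, -1.0, -0.2]
gripper_width: 0.0
time: 18.5
tool_pos: [0.4934, 0.0075, 0.1374]
contact_force: [-0.4, 1.0, 1.3]
gripper_width: 0.001
time: 18.67
tool_pos: [0.4941, 0.0075, 0.1373]
contact_force: [-0.9, 0.3, 1.4]
gripper_width: 0.003
```

```bash

python3 -m inch '0 -.001 0.003 0 0 0 1;0 0 0 0 0 0 1'|grep -v rot
python3 -m inch '0 -.001 0 0 0 0 1;0 0 0 0 0 0 1'|grep -v rot
python3 -m inch '0 -.001 0 0 0 0 1;0 0 0 0 0 0 1'|grep -v rot
```

```text
time: 18.83
tool_pos: [0.4951, 0.0074, 0.1336]
contact_force: [-1.3, 0.6, 1.6]
gripper_width: -0.005
time: 19.0
tool_pos: [0.4957, 0.0074, 0.134]
contact_force: [-4.8, -0.7, 1.9]
gripper_width: 0.001
time: 19.17
tool_pos: [0.4967, 0.0073, 0.1341]
contact_force: [-5.8, 0.6, 3.1]
gripper_width: 0.001
```

```bash

python3 -m inch '0 -.001 0 0 0 0 1;0 0 0 0 0 0 1'|grep -v rot
python3 -m inch '0 -.001 0 0 0 0 1;0 0 0 0 0 0 1'|grep -v rot
```

```text
time: 19.33
tool_pos: [0.4978, 0.0073, 0.1342]
contact_force: [-5.1, -0.2, 3.1]
gripper_width: 0.001
time: 19.5
tool_pos: [0.4988, 0.0072, 0.1343]
contact_force: [-5.4, -0.4, 3.6]
gripper_width: -0.001
```

The contacts at 0.4947 and 0.5802 are 85.5 mm apart (62 + 22 expected), which puts the axis at x ≈ 0.5372. The top camera therefore reads x about 3.6 mm low. Next I grip at the centre.

```bash

python3 -m inch '0 .008 0 0 0 0 1;0 0 -.03 0 0 0 1;0 0 -.03 0 0 0 1;0 0 -.02 0 0 0 .5;0 -.02 0 0 0 0 0;0 -.025 0 0 0 0 0;0 0 0 0 0 0 0;0 0 0 0 0 0 0;0 0 0 0 0 0 0'|grep -v rot
python3 -c "
from h import *
plan([.5372,.0067,.158],np.radians(-91.7))"
```

```text
time: 20.25
tool_pos: [0.5358, 0.0062, 0.2136]
contact_force: [-0.4, -0.0, 0.8]
gripper_width: 0.847
from [0.5358 0.0062 0.2441] yaw -91.82 tilt 0.04
shift tool [-0.0006 -0.0014  0.0861] rotvec [ 0.0007  0.0001 -0.0022] deg 0.1
```

```bash

python3 -m inch '-.0005 -.0015 .025 0 0 -.002 0;0 0 .03 0 0 0 .2;0 0 .02 0 0 0 .3;0 0 .011 0 0 0 .3;0 0 0 0 0 0 .3;0 0 0 0 0 0 .5;0 0 0 0 0 0 .6'|grep -v rot
python3 -m inch '0 0 0 0 0 0 .7;0 0 0 0 0 0 .75;0 0 0 0 0 0 .8'|grep -v rot
python3 -m inch '0 0 0 0 0 0 .82;0 0 0 0 0 0 .84;0 0 0 0 0 0 .86;0 0 0 0 0 0 .88'|grep -v rot
```

```text
time: 20.83
tool_pos: [0.5388, 0.0064, 0.1301]
contact_force: [-0.2, -0.3, 0.5]
gripper_width: 0.425
time: 21.08
tool_pos: [0.5388, 0.0075, 0.1298]
contact_force: [0.2, 5.0, 3.3]
gripper_width: 0.2
time: 21.42
tool_pos: [0.5389, 0.0074, 0.13]
contact_force: [-1.5, 4.6, 5.7]
gripper_width: 0.166
```

```bash

python3 -m inch '0 0 -.001 0 0 0 1;0 0 0 0 0 0 1;0 0 0 0 0 0 1;0 0 0 0 0 0 1'|grep -v rot
python3 - <<'E'
from h import *
plan([.5372,.0067,.158],np.radians(-91.7)); print(state()["ft_torque"])
g=(255*(grab_frame("scene")/255.)**.5).astype(np.uint8);crop(g,270,130,75,75,8,"pics/e1.png")
E
```

```text
time: 21.75
tool_pos: [0.5387, 0.0074, 0.1301]
contact_force: [1.1, 4.8, 2.7]
gripper_width: 0.171
from [0.5387 0.0074 0.1606] yaw -91.7 tilt 0.16
shift tool [0.0007 0.0015 0.0026] rotvec [-0.0023  0.0017  0.    ] deg 0.2
[ 0.86056808 -0.2751105  -0.02366943]
```

View pics/e1.png

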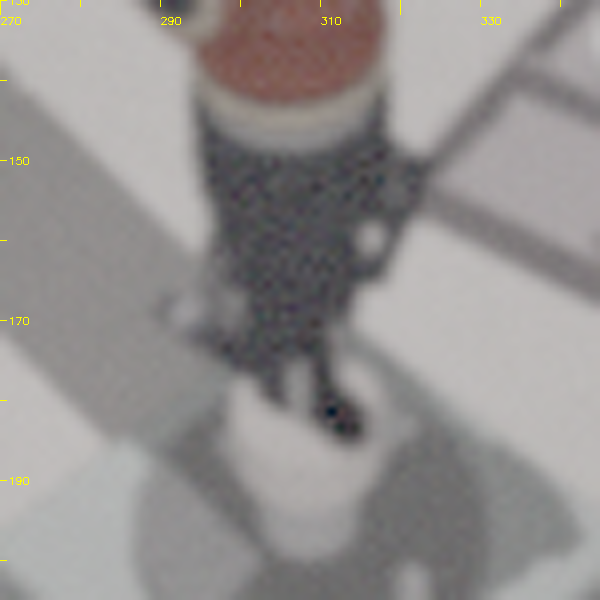

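```bash

python3 -m inch '0 0 0 0 0 0 .6;0 0 0 0 0 0 .6;-.001 .0015 0 0 0 0 .6;0 0 0 0 0 0 .6;0 0 0 0 0 0 .6'|grep -v rot
python3 -m inch '0 0 0 0 0 0 .8;0 0 0 0 0 0 .9;0 0 0 0 0 0 1;0 0 0 0 0 0 1;0 0 0 0 0 0 1'|grep -v rot
```

```text
time: 22.22
tool_pos: [0.5361, 0.0073, 0.1289]
contact_force: [0.1, 1.0, -0.3]
gripper_width: 0.399
time: 22.63
tool_pos: [0.5363, 0.0075, 0.1294]
contact_force: [-2.0, 0.6, 2.0]
gripper_width: 0.168
```

Centred grip with small forces. Now press down 7 mm.

```bash

python3 -m inch '0 0 .002 0 0 0 1;0 0 .002 0 0 0 1;0 0 .002 0 0 0 1;0 0 0 0 0 0 1;0 0 0 0 0 0 1'|grep -v rot
python3 -m inch '0 0 .001 0 0 0 1;0 0 0 0 0 0 1;0 0 0 0 0 0 1'|grep -v rot
```

```text
time: 23.05
tool_pos: [0.5364, 0.0075, 0.1248]
contact_force: [-5.4, 0.5, 8.7]
gripper_width: 0.169
time: 23.3
tool_pos: [0.5364, 0.0075, 0.124]
contact_force: [-5.8, 0.8, 9.7]
gripper_width: 0.171
```

```bash

python3 -m inch '0 0 .001 0 0 0 1;0 0 .0006 0 0 0 1;0 0 0 0 0 0 1'|grep -v rot
python3 -m inch '0 0 0 0 0 0 1;0 0 0 0 0 0 1'|grep -v rot
```

```text
time: 23.55
tool_pos: [0.5364, 0.0075, 0.1225]
contact_force: [-5.2, 1.3, 10.7]
gripper_width: 0.168
time: 23.72
tool_pos: [0.5364, 0.0075, 0.1226]
contact_force: [-6.9, 0.2, 10.3]
gripper_width: 0.168
```

Pressed about 6.9 mm with a smooth spring force and no hard stop. Now turn anticlockwise in steps, watching the force.

```bash

python3 -m inch '0 0 0 0 0 -.05 1;0 0 0 0 0 -.05 1;0 0 0 0 0 -.05 1;0 0 0 0 0 -.05 1;0 0 0 0 0 0 1'
python3 -c "
from h import *
print(state()['ft_torque'])"
```

```text
time: 24.13
tool_pos: [0.5384, 0.0073, 0.1236]
tool_rot: [-0.001, 0.765, -0.644, 0.002]
contact_force: [-1.8, -0.1, 10.7]
gripper_width: 0.17
[ 0.07393146  0.32138282 -0.03305367]
```

```bash

python3 -m inch '0 0 .0008 0 0 -.06 1;0 0 0 0 0 -.06 1;0 0 0 0 0 -.06 1;0 0 0 0 0 -.06 1;0 0 0 0 0 -.06 1;0 0 0 0 0 -.06 1;0 0 0 0 0 0 1'
python3 -c "
from h import *
print(state()['ft_torque'])"
```

```text
time: 24.72
tool_pos: [0.5393, 0.0072, 0.1234]
tool_rot: [-0.001, 0.868, -0.496, 0.003]
contact_force: [0.6, 0.3, 9.0]
gripper_width: 0.169
[ 0.06534801 -0.01671232 -0.03143424]
```

```bash

python3 -m inch '0 0 0 0 0 -.06 1;0 0 0 0 0 -.06 1;0 0 0 0 0 -.06 1;0 0 0 0 0 -.06 1;0 0 0 0 0 -.06 1;0 0 0 0 0 -.06 1;0 0 0 0 0 0 1'
python3 -c "
from h import *
print(state()['ft_torque'])"
```

```text
time: 25.3
tool_pos: [0.5395, 0.0072, 0.1234]
tool_rot: [-0.001, 0.943, -0.333, 0.004]
contact_force: [1.1, 0.3, 10.1]
gripper_width: 0.171
[ 0.11477952 -0.12132481  0.05345232]
```

```bash

python3 -m inch '0 0 0 0 0 -.06 1;0 0 0 0 0 -.06 1;0 0 0 0 0 -.06 1;0 0 0 0 0 -.06 1;0 0 0 0 0 -.06 1;0 0 0 0 0 -.06 1;0 0 0 0 0 -.06 1;0 0 0 0 0 -.06 1;0 0 0 0 0 -.06 1;0 0 0 0 0 -.06 1'
python3 -m inch '0 0 0 0 0 -.05 1;0 0 0 0 0 0 1;0 0 0 0 0 0 1'
python3 -c "
from h import *
print(state()['ft_torque']);plan([.5372,.0075,.2],np.radians(-1.7))"
```

```text
time: 26.13
tool_pos: [0.5395, 0.0073, 0.1234]
tool_rot: [0.0, 0.999, -0.039, 0.004]
contact_force: [0.3, 0.9, 10.7]
gripper_width: 0.168
time: 26.38
tool_pos: [0.5395, 0.0073, 0.1234]
tool_rot: [0.0, 1.0, -0.015, 0.004]
contact_force: [0.0, 0.4, 9.8]
gripper_width: 0.17
[ 0.12019465 -0.10616635  0.00576465]
from [0.5395 0.0073 0.1539] yaw -1.75 tilt 0.44
shift tool [-0.0019 -0.0001 -0.0461] rotvec [ 0.0004 -0.0077 -0.0009] deg 0.4
```

```bash

python3 -m inch '0 0 -.005 0 0 0 1;0 0 -.005 0 0 0 1;0 0 -.005 0 0 0 1;0 0 -.005 0 0 0 1;0 0 0 0 0 0 1'
python3 -m inch '0 0 -.015 0 0 0 1;0 0 -.02 0 0 0 1;0 0 -.02 0 0 0 1;0 0 -.02 0 0 0 1;0 0 0 0 0 0 1'
python3 - <<'E'
from h import *
g=(255*(grab_frame("scene")/255.)**.5).astype(np.uint8);crop(g,260,110,90,110,5,"pics/e2.png")
E
```

```text
time: 26.8
tool_pos: [0.536, 0.0075, 0.1397]
tool_rot: [0.0, 1.0, -0.015, -0.0]
contact_force: [0.1, 0.6, -2.1]
gripper_width: 0.17
time: 27.22
tool_pos: [0.5378, 0.0074, 0.2179]
tool_rot: [0.0, 1.0, -0.015, 0.002]
contact_force: [1.5, 0.3, -1.7]
gripper_width: 0.172
```

View pics/e2.png

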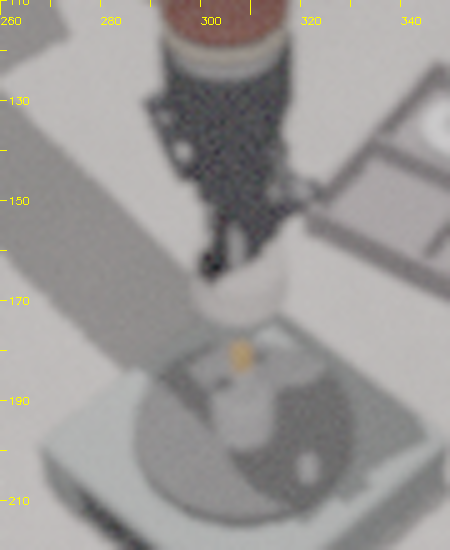

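The cap is off and the brass plunger shows at (306,180). I'll set the cap on clear bench near (0.40, −0.13).

```bash

python3 -m inch '-.015 .017 0 0 0 0 1;-.02 .02 0 0 0 0 1;-.02 .021 0 0 0 0 1;-.02 .021 0 0 0 0 1;-.02 .021 0 0 0 0 1;-.02 .021 0 0 0 0 1;-.019 .02 0 0 0 0 1;0 0 0 0 0 0 1'|grep -v rot
python3 -m inch '0 0 .02 0 0 0 1;0 0 .04 0 0 0 1;0 0 .04 0 0 0 1;0 0 .04 0 0 0 1;0 0 .03 0 0 0 1;0 0 .02 0 0 0 1;0 0 .01 0 0 0 1;0 0 0 0 0 0 1'
python3 -c "
from h import *
plan([.4,-.13,.037],np.radians(-1.7))"
```

```text
time: 27.93
tool_pos: [0.3945, -0.1311, 0.2115]
contact_force: [-0.6, 0.6, -2.1]
gripper_width: 0.169
time: 28.6
tool_pos: [0.3946, -0.1272, 0.0104]
tool_rot: [-0.002, 1.0, -0.015, -0.004]
contact_force: [0.1, -0.2, -2.2]
gripper_width: 0.169
from [ 0.3946 -0.1272  0.0409] yaw -1.75 tilt 0.52
shift tool [0.0056 0.0027 0.0038] rotvec [-0.0041  0.008  -0.0009] deg 0.5
```

```bash

python3 -m inch '0 0 0 0 0 0 1;0 0 .001 0 0 0 1;0 0 0 0 0 0 1'|grep -v rot
python3 -m inch '0 0 .0015 0 0 0 1;0 0 0 0 0 0 1;0 0 0 0 0 0 1'|grep -v rot
```

```text
time: 28.85
tool_pos: [0.3996, -0.13, 0.0155]
contact_force: [-0.5, -0.3, -2.6]
gripper_width: 0.169
time: 29.1
tool_pos: [0.3986, -0.1295, 0.013]
contact_force: [0.5, -1.0, -2.1]
gripper_width: 0.173
```

```bash

python3 -m inch '0 0 .003 0 0 0 1;0 0 .0015 0 0 0 1;0 0 0 0 0 0 1;0 0 0 0 0 0 1'|grep -v rot
python3 -m inch '0 0 .001 0 0 0 1;0 0 0 0 0 0 1;0 0 0 0 0 0 1'|grep -v rot
python3 -m inch '0 0 .001 0 0 0 1;0 0 0 0 0 0 1;0 0 0 0 0 0 1'|grep -v rot
```

```text
time: 29.43
tool_pos: [0.3979, -0.1292, 0.0075]
contact_force: [-0.3, 0.1, -3.0]
gripper_width: 0.169
time: 29.68
tool_pos: [0.3981, -0.1293, 0.0068]
contact_force: [0.4, -0.1, -2.3]
gripper_width: 0.166
time: 29.93
tool_pos: [0.3983, -0.1296, 0.0065]
contact_force: [-3.4, 0.1, 4.7]
gripper_width: 0.169
```

```bash

python3 -m inch '0 0 -.0005 0 0 0 .8;0 0 0 0 0 0 .6;0 0 0 0 0 0 .5;0 0 0 0 0 0 .5;0 0 -.01 0 0 0 .5;0 0 -.03 0 0 0 .5;0 0 -.04 0 0 0 .4;0 0 -.04 0 0 0 .2;0 0 -.04 0 0 0 0;0 0 0 0 0 0 0'|grep -v rot
python3 - <<'E'
from h import *
t=grab_frame("top");cv2.imwrite("pics/f.png",t);crop(t,280,190,190,120,4,"pics/f1.png")
crop(grab_frame("scene"),180,130,200,170,4,"pics/f2.png")
E
```

```text
time: 30.77
tool_pos: [0.4028, -0.1317, 0.177]
contact_force: [0.6, -1.2, 1.2]
gripper_width: 0.984
```

View pics/f1.png

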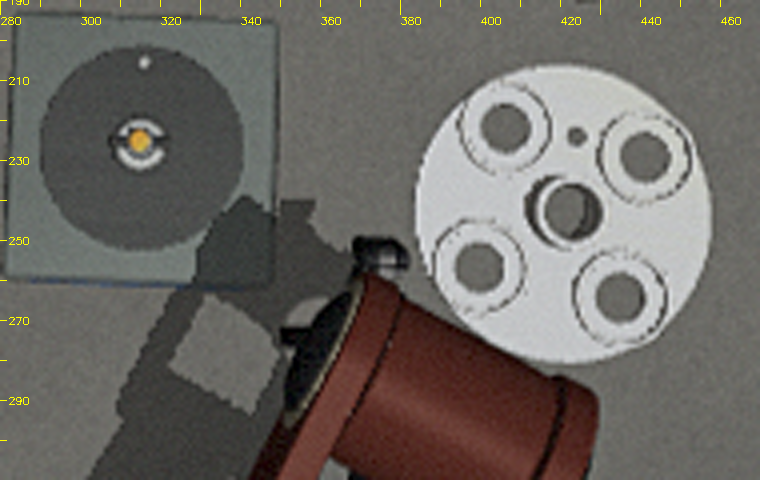

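View pics/f2.png

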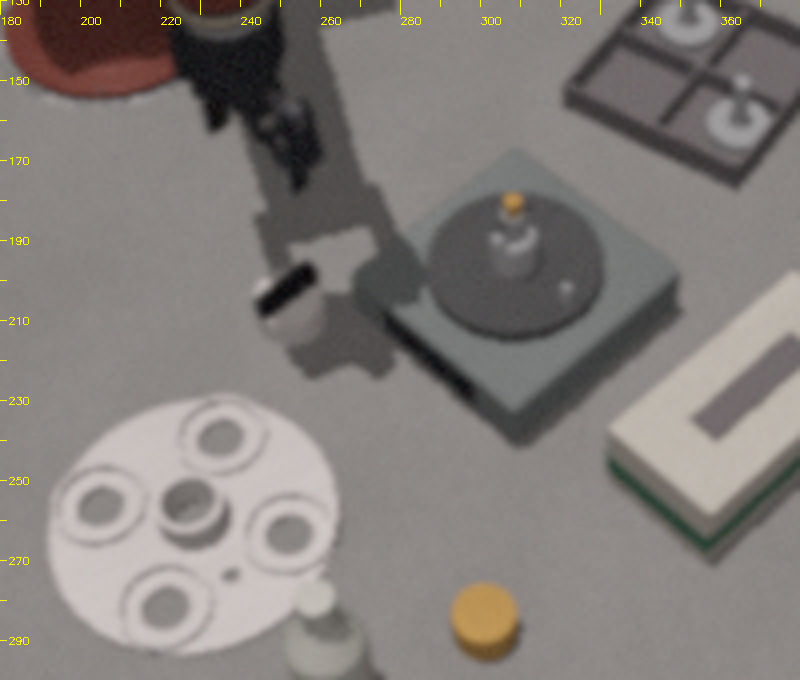

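Both views agree: the cap stands on the bench near scene (252,204), the plunger is exposed, and the tray has not moved. I'll turn to yaw −101.8° and use the cap as a check on the top camera.

```bash

python3 -m inch '0 0 0 0 0 .12 0;0 0 0 0 0 .12 0;0 0 0 0 0 .12 0;0 0 0 0 0 .12 0;0 0 0 0 0 .12 0;0 0 0 0 0 .12 0;0 0 0 0 0 .12 0;0 0 0 0 0 .12 0;0 0 0 0 0 .12 0;0 0 0 0 0 .12 0'|grep -v rot
python3 -m inch '0 0 0 0 0 .12 0;0 0 0 0 0 .12 0;0 0 0 0 0 .12 0;0 0 0 0 0 .12 0;0 0 0 0 0 .066 0; 0 0 0 0 0 0 0'|grep -v rot
python3 -c "
from h import *
print(px2w('top',314.9,225,.155))
plan([.490,-.319,.21],np.radians(-101.8))"
```

```text
time: 31.7
tool_pos: [0.397, -0.1287, 0.1643]
contact_force: [0.3, -0.6, -0.0]
gripper_width: 0.994
time: 32.2
tool_pos: [0.3971, -0.1287, 0.1644]
contact_force: [-0.4, -0.1, -1.0]
gripper_width: 1.004
[0.53483683 0.00700836 0.155     ]
from [ 0.3971 -0.1287  0.1949] yaw -101.85 tilt 0.2
shift tool [ 0.1671 -0.13   -0.0157] rotvec [ 0.0033  0.001  -0.001 ] deg 0.2
```

```bash

python3 -m inch '.024 -.0185 -.002 0 0 0 0;.024 -.0185 -.002 0 0 0 0;.024 -.0185 -.002 0 0 0 0;.024 -.0185 -.002 0 0 0 0;.024 -.0185 -.002 0 0 0 0;.024 -.0185 -.002 0 0 0 0;.023 -.0185 -.002 0 0 0 0;0 0 0 0 0 0 0;0 0 0 0 0 0 0'|grep -v rot
python3 - <<'E'
from h import *
plan([.490,-.319,.05],np.radians(-101.8))
t=grab_frame("top");cv2.imwrite("pics/g.png",t);crop(t,280,220,130,85,6,"pics/g1.png")
crop(grab_frame("scene"),180,170,130,130,5,"pics/g2.png")
print(w2px("top",[.3983,-.1296,.052]),w2px("scene",[.3983,-.1296,.052]))
E
```

```text
time: 32.95
tool_pos: [0.4903, -0.3196, 0.1786]
contact_force: [-0.2, -0.2, -0.6]
gripper_width: 0.998
from [ 0.4903 -0.3196  0.2091] yaw -101.79 tilt 0.19
shift tool [-2.000e-04 -1.000e-04  1.591e-01] rotvec [0.0029 0.0018 0.0002] deg 0.2
[361.69058168 273.50905396] [250.02498067 200.43129378]
```

View pics/g1.png

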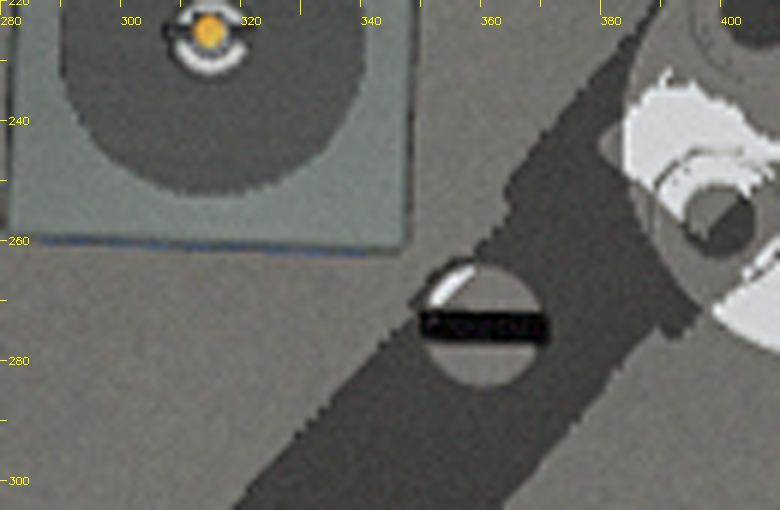

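View pics/g2.png

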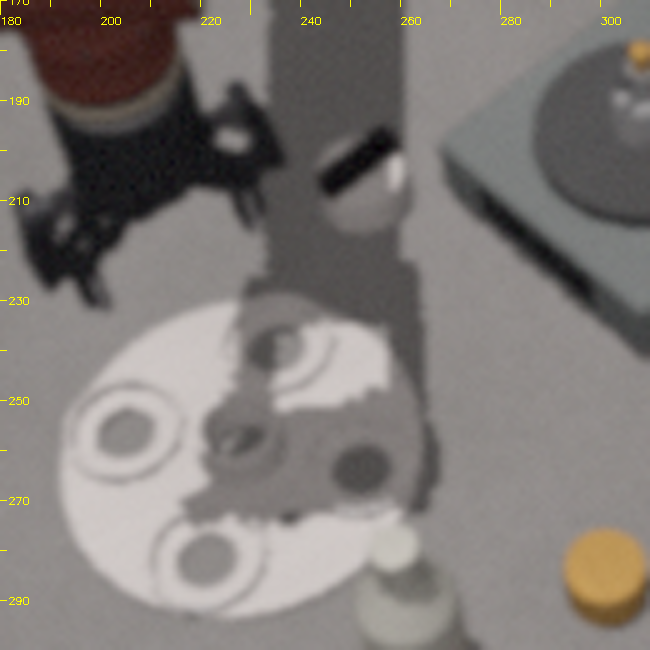

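```bash

python3 - <<'E'
from h import *
for z in(.004,.008): print(px2w("scene",226.65,258.25,z))
for z in(.004,.008): print(px2w("top",np.mean([406.3,441.2,435.2,400]),np.mean([222,229.3,264.3,257]),z))
print(px2w("scene",306.7,193.9,.076))
E
```

```text
[ 0.48345836 -0.31550916  0.004     ]
[ 0.48569314 -0.31655661  0.008     ]
[ 0.4878817  -0.31849885  0.004     ]
[ 0.48785024 -0.31742571  0.008     ]
[0.53356949 0.00605502 0.076     ]
```

I'll centre the grip exactly: first close across the tray's x to find the hub centre, then re-grip across y.

```bash

python3 -m inch '0 0 0 0 0 -.12 0;0 0 0 0 0 -.12 0;0 0 0 0 0 -.12 0;0 0 0 0 0 -.12 0;0 0 0 0 0 -.12 0;0 0 0 0 0 -.12 0;0 0 0 0 0 -.12 0;0 0 0 0 0 -.12 0;0 0 0 0 0 -.12 0;0 0 0 0 0 -.12 0'|grep -v rot
python3 -m inch '0 0 .02 0 0 -.12 0;0 0 .02 0 0 -.12 0;0 0 .03 0 0 -.12 0;0 0 .03 0 0 -.01 0;0 0 0 0 0 0 0;0 0 0 0 0 0 0;0 0 0 0 0 0 0'|grep -v rot
python3 -c "
from h import *
plan([.490,-.318,.022],np.radians(-11.8))"
```

```text
time: 33.88
tool_pos: [0.4902, -0.3176, 0.1801]
contact_force: [0.1, 0.6, -0.3]
gripper_width: 1.0
time: 34.47
tool_pos: [0.4913, -0.3191, 0.082]
contact_force: [-0.4, 0.5, -0.3]
gripper_width: 1.0
from [ 0.4913 -0.3191  0.1125] yaw -11.82 tilt 0.11
shift tool [-0.0016 -0.0009  0.0905] rotvec [ 0.0009 -0.0017 -0.0003] deg 0.1
```

```bash

python3 -m inch '-.001 -.001 .03 0 0 0 0;0 0 .03 0 0 0 0;0 0 .015 0 0 0 0;0 0 .01 0 0 0 0;0 0 0 0 0 0 0;0 0 0 0 0 0 0'|grep -v rot
python3 - <<'E'
from h import *
plan([.490,-.318,.022],np.radians(-11.8))
crop(grab_frame("scene"),180,210,110,90,6,"pics/i2.png")
E
```

```text
time: 34.97
tool_pos: [0.4911, -0.3188, -0.0029]
contact_force: [0.6, -0.3, -0.4]
gripper_width: 1.003
from [ 0.4911 -0.3188  0.0276] yaw -11.84 tilt 0.15
shift tool [-0.0013 -0.0006  0.0056] rotvec [ 0.0012 -0.0023 -0.0007] deg 0.2
```

View pics/i2.png

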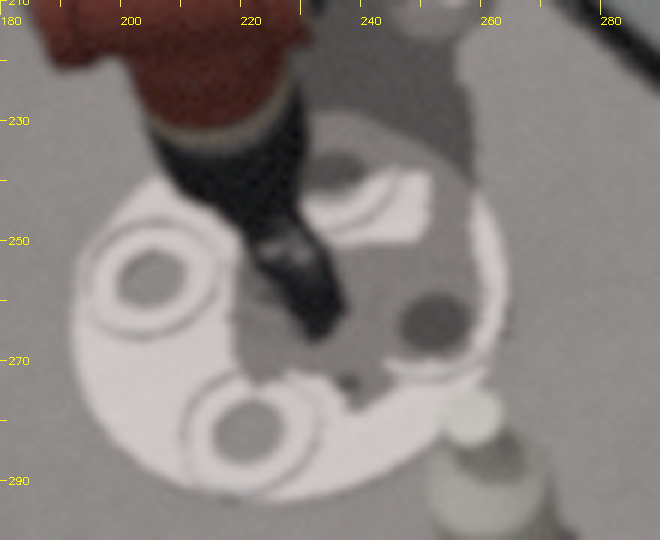

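```bash

python3 -m inch '0 0 .006 0 0 0 0;0 0 0 0 0 0 .2;0 0 0 0 0 0 .25;0 0 0 0 0 0 .3;0 0 0 0 0 0 .33;0 0 0 0 0 0 .36;0 0 0 0 0 0 .36'
python3 -m inch '0 0 0 0 0 0 .5;0 0 0 0 0 0 .5;0 0 0 0 0 0 .5'
```

```text
time: 35.6
tool_pos: [0.4911, -0.3185, -0.0092]
tool_rot: [0.0, 0.995, -0.103, 0.001]
contact_force: [-0.1, 1.4, 5.7]
gripper_width: 0.65
time: 35.85
tool_pos: [0.4911, -0.3185, -0.009]
tool_rot: [0.0, 0.995, -0.103, 0.001]
contact_force: [-0.7, 3.3, 6.4]
gripper_width: 0.64
```

```bash

python3 -m inch '0 0 0 0 0 0 .3;0 0 0 0 0 0 .1;0 0 -.003 0 0 0 0;0 0 0 0 0 0 0;0 0 0 0 0 0 0;0 0 0 0 0 .1 0;0 0 0 0 0 .12 0;0 0 0 0 0 .12 0;0 0 0 0 0 .12 0;0 0 0 0 0 .12 0'|grep -v rot
python3 -m inch '0 0 0 0 0 .12 0;0 0 0 0 0 .12 0;0 0 0 0 0 .12 0;0 0 0 0 0 .12 0;0 0 0 0 0 .12 0;0 0 0 0 0 .12 0;0 0 0 0 0 .12 0;0 0 0 0 0 .12 0;0 0 0 0 0 .031 0;0 0 0 0 0 0 0'|grep -v rot
python3 -m inch '0 0 0 0 0 0 0;0 0 0 0 0 0 0'|grep -v rot
python3 -c "
from h import *
plan([.4911,-.3185,.022],np.radians(-101.8))"
```

```text
time: 36.68
tool_pos: [0.4898, -0.318, -0.0079]
contact_force: [0.1, -0.1, -0.7]
gripper_width: 0.999
time: 37.52
tool_pos: [0.4898, -0.318, -0.0078]
contact_force: [0.5, -0.6, 0.1]
gripper_width: 1.004
time: 37.68
tool_pos: [0.4899, -0.318, -0.0078]
contact_force: [-0.1, 0.3, -0.4]
gripper_width: 1.001
from [ 0.4899 -0.318   0.0227] yaw -101.81 tilt 0.01
shift tool [ 0.0002 -0.0013  0.0007] rotvec [ 0.0001  0.     -0.0001] deg 0.0
```

```bash

python3 -m inch '0 -.0013 -.001 0 0 0 .1;0 0 0 0 0 0 .2;0 0 0 0 0 0 .25;0 0 0 0 0 0 .3;0 0 0 0 0 0 .33;0 0 0 0 0 0 .36;0 0 0 0 0 0 .6;0 0 0 0 0 0 .6;0 0 0 0 0 0 .6'
python3 - <<'E'
from h import *
plan([.4911,-.3185,.022],np.radians(-101.8))
t=grab_frame("top");crop(t,360,180,130,120,6,"pics/j1.png")
E
```

```text
time: 38.43
tool_pos: [0.4917, -0.318, -0.006]
tool_rot: [0.0, -0.63, 0.776, 0.0]
contact_force: [-1.1, 3.7, 6.2]
gripper_width: 0.633
from [ 0.4917 -0.318   0.0245] yaw -101.85 tilt 0.05
shift tool [0.0006 0.0005 0.0025] rotvec [-0.0005  0.0008 -0.0009] deg 0.1
```

View pics/j1.png

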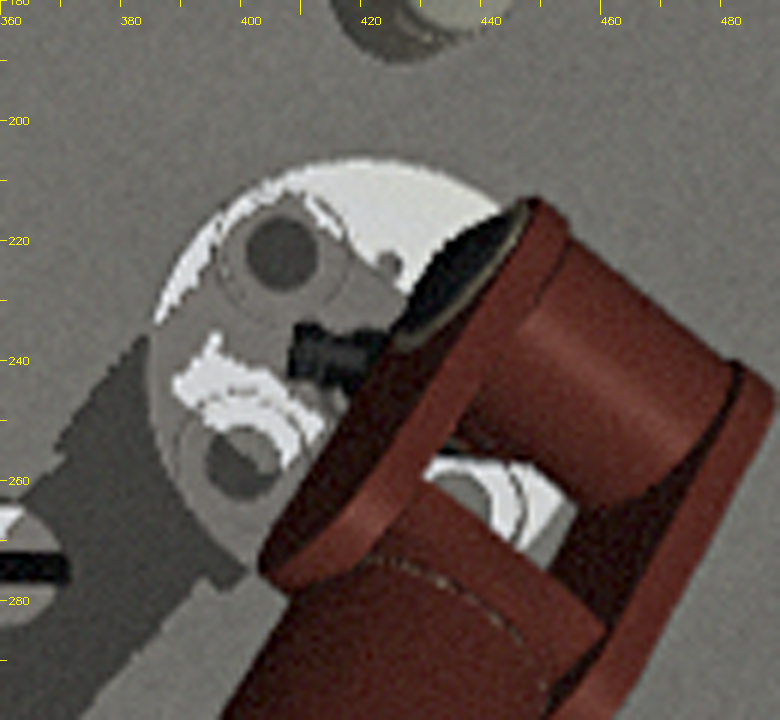

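The hub is gripped across the tray's y with the pinhole at about (425,224). Lift.

```bash

python3 -m inch '0 0 -.004 0 0 0 1;0 0 -.006 0 0 0 1;0 0 -.01 0 0 0 1;0 0 -.02 0 0 0 1;0 0 -.025 0 0 0 1;0 0 -.025 0 0 0 1;0 0 -.025 0 0 0 1;0 0 -.025 0 0 0 1;0 0 -.025 0 0 0 1;0 0 -.025 0 0 0 1'
python3 -m inch '0 0 -.01 0 0 0 1;0 0 -.005 0 0 0 1;0 0 0 0 0 0 1;0 0 0 0 0 0 1'
python3 - <<'E'
from h import *
plan([.537,.0075,.215],np.radians(-91.7)); print(state()["ft_torque"])
crop(grab_frame("scene"),130,130,180,160,4,"pics/k2.png")
E
```

```text
time: 39.32
tool_pos: [0.4906, -0.3182, 0.1845]
tool_rot: [-0.0, -0.63, 0.776, 0.0]
contact_force: [1.6, 0.1, -5.3]
gripper_width: 0.631
time: 39.65
tool_pos: [0.4905, -0.3178, 0.1965]
tool_rot: [-0.0, -0.63, 0.776, 0.001]
contact_force: [-0.1, -0.1, -4.7]
gripper_width: 0.634
from [ 0.4905 -0.3178  0.227 ] yaw -101.86 tilt 0.15
shift tool [-0.3279  0.0213  0.0124] rotvec [ 0.0023  0.0013 -0.1773] deg 10.2
[-0.02901904  0.00780318  0.03026347]
```

View pics/k2.png

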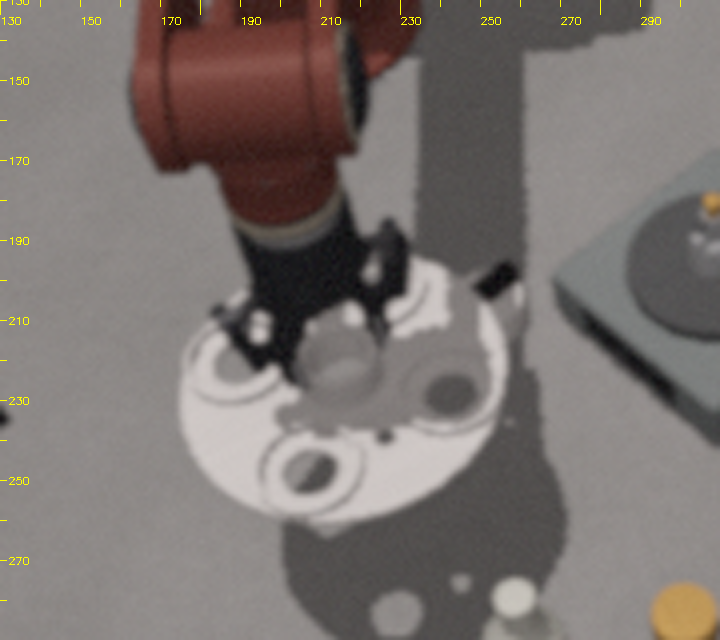

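The tray is held level (wrist moment about 0, weight about 5 N). I carry it over the spindle.

```bash

python3 -m inch '-.015 0 0 0 0 0 1;-.025 .002 0 0 0 0 1;-.03 .002 0 0 0 0 1;-.03 .002 0 0 0 0 1;-.03 .002 0 0 0 0 1;-.03 .002 0 0 0 0 1;-.03 .002 0 0 0 0 1;-.03 .002 0 0 0 0 1;-.03 .002 0 0 0 0 1;-.03 .002 0 0 0 0 1'|grep -v rot
python3 -m inch '-.025 .002 0 0 0 0 1;-.015 .002 0 0 0 0 1;-.007 .001 0 0 0 0 1;0 0 0 0 0 -.06 1;0 0 0 0 0 -.06 1;0 0 0 0 0 -.057 1;0 0 0 0 0 0 1;0 0 0 0 0 0 1;0 0 0 0 0 0 1'|grep -v rot
python3 - <<'E'
from h import *
plan([.537,.0075,.215],np.radians(-91.7)); print(state()["ft_torque"])
crop(grab_frame("scene"),230,100,160,130,5,"pics/l2.png")
crop(grab_frame("top"),250,170,130,120,5,"pics/l1.png")
E
```

```text
time: 40.53
tool_pos: [0.5301, -0.0382, 0.1964]
contact_force: [0.4, -0.5, -5.1]
gripper_width: 0.63
time: 41.28
tool_pos: [0.5355, 0.0063, 0.1977]
contact_force: [-0.3, 0.3, -5.9]
gripper_width: 0.632
from [0.5355 0.0063 0.2282] yaw -91.81 tilt 0.06
shift tool [-0.0013 -0.0015  0.0132] rotvec [ 0.0011 -0.     -0.0018] deg 0.1
[ 0.02509636 -0.03543482  0.01917126]
```

View pics/l2.png

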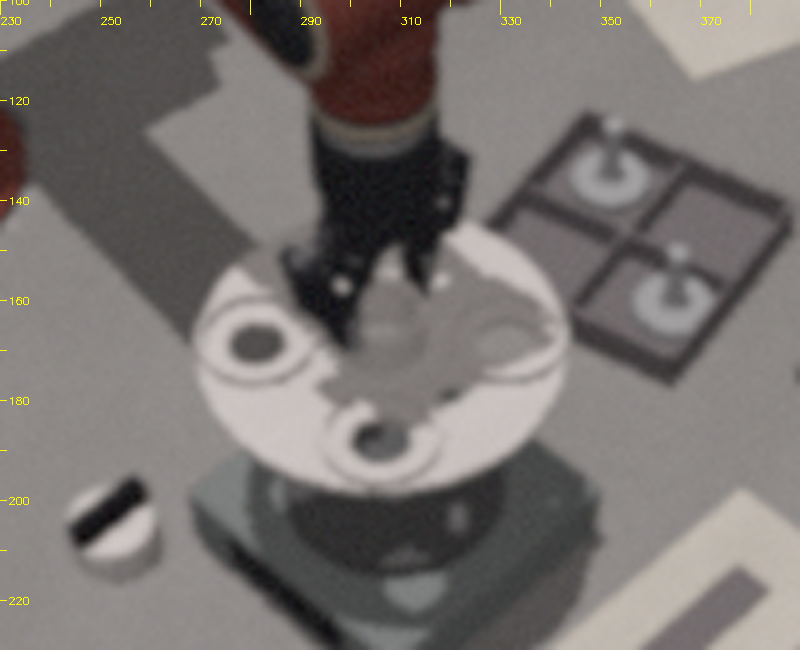

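View pics/l1.png

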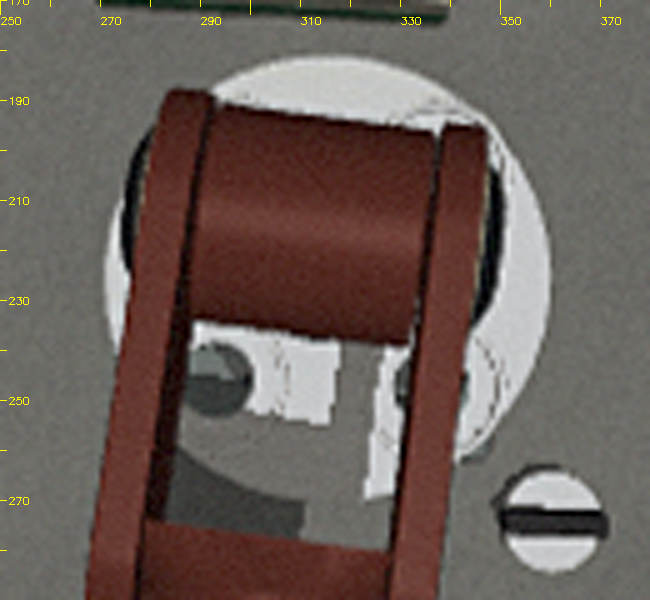

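```bash

python3 -c "
from h import *
print(px2w('top',315.5,225.5,.21))"
python3 -m inch '-.001 -.001 .02 0 0 0 1;0 0 .02 0 0 0 1;0 0 .01 0 0 0 1;0 0 0 0 0 0 1;0 0 0 0 0 0 1;0 0 0 0 0 0 1'|grep -v rot
python3 -c "
from h import *
plan([.537,.0075,.17],np.radians(-91.7))"
```

```text
[0.53048813 0.0045965  0.21      ]
time: 41.88
tool_pos: [0.5377, 0.0073, 0.1495]
contact_force: [-0.1, -0.5, -5.3]
gripper_width: 0.633
from [0.5377 0.0073 0.18  ] yaw -91.73 tilt 0.1
shift tool [-0.0002  0.0007  0.01  ] rotvec [-0.0018 -0.0002 -0.0005] deg 0.1
```

```bash

python3 -m inch '0 0 .005 0 0 0 1;0 0 .005 0 0 0 1;0 0 .003 0 0 0 1;0 0 0 0 0 0 1;0 0 0 0 0 0 1'|grep -v rot
python3 -m inch '0 0 .003 0 0 0 1;0 0 .003 0 0 0 1;0 0 .003 0 0 0 1;0 0 0 0 0 0 1;0 0 0 0 0 0 1'|grep -v rot
```

```text
time: 42.3
tool_pos: [0.5367, 0.0075, 0.1349]
contact_force: [-0.8, -0.2, -4.6]
gripper_width: 0.635
time: 42.72
tool_pos: [0.5366, 0.0075, 0.1258]
contact_force: [0.2, -1.2, -4.2]
gripper_width: 0.629
```

```bash

python3 -m inch '0 0 .003 0 0 0 1;0 0 .003 0 0 0 1;0 0 0 0 0 0 1;0 0 0 0 0 0 1'|grep -v rot
python3 -m inch '0 0 .003 0 0 0 1;0 0 .003 0 0 0 1;0 0 0 0 0 0 1;0 0 0 0 0 0 1'|grep -v rot
```

```text
time: 43.05
tool_pos: [0.5367, 0.0074, 0.1199]
contact_force: [-0.6, -0.5, -5.8]
gripper_width: 0.636
time: 43.38
tool_pos: [0.5366, 0.0075, 0.1138]
contact_force: [-0.4, 0.1, -4.9]
gripper_width: 0.634
```

```bash

python3 -m inch '0 0 .002 0 0 0 1;0 0 .002 0 0 0 1;0 0 .002 0 0 0 1;0 0 0 0 0 0 1;0 0 0 0 0 0 1'|grep -v rot
python3 -m inch '0 0 .002 0 0 0 1;0 0 .002 0 0 0 1;0 0 0 0 0 0 1;0 0 0 0 0 0 1'|grep -v rot
```

```text
time: 43.8
tool_pos: [0.5368, 0.0074, 0.108]
contact_force: [-0.3, -0.6, -5.2]
gripper_width: 0.632
time: 44.13
tool_pos: [0.5367, 0.0074, 0.104]
contact_force: [-0.8, 0.5, -4.7]
gripper_width: 0.631
```

```bash

python3 -m inch '0 0 .002 0 0 0 1;0 0 .002 0 0 0 1;0 0 0 0 0 0 1;0 0 0 0 0 0 1'|grep -v rot
python3 -c "
from h import *
print(state()['ft_torque'])"
```

```text
time: 44.47
tool_pos: [0.5373, 0.0076, 0.1003]
contact_force: [1.6, 1.6, -6.3]
gripper_width: 0.632
[ 0.22548871 -0.29829831 -0.01050419]
```

```bash

python3 -m inch '0 0 .002 0 0 0 1;0 0 .002 0 0 0 1;0 0 0 0 0 0 1;0 0 0 0 0 0 1'|grep -v rot
python3 -m inch '0 0 .002 0 0 0 1;0 0 .002 0 0 0 1;0 0 0 0 0 0 1;0 0 0 0 0 0 1'|grep -v rot
python3 - <<'E'
from h import *
print(state()['ft_torque'])
crop(grab_frame("scene"),250,130,120,110,6,"pics/m2.png")
E
```

```text
time: 44.8
tool_pos: [0.5373, 0.0077, 0.0962]
contact_force: [2.5, 1.4, -6.1]
gripper_width: 0.631
time: 45.13
tool_pos: [0.5373, 0.0076, 0.0923]
contact_force: [3.2, 3.6, -5.4]
gripper_width: 0.628
[ 0.56934488 -0.74932226  0.02870693]
```

View pics/m2.png

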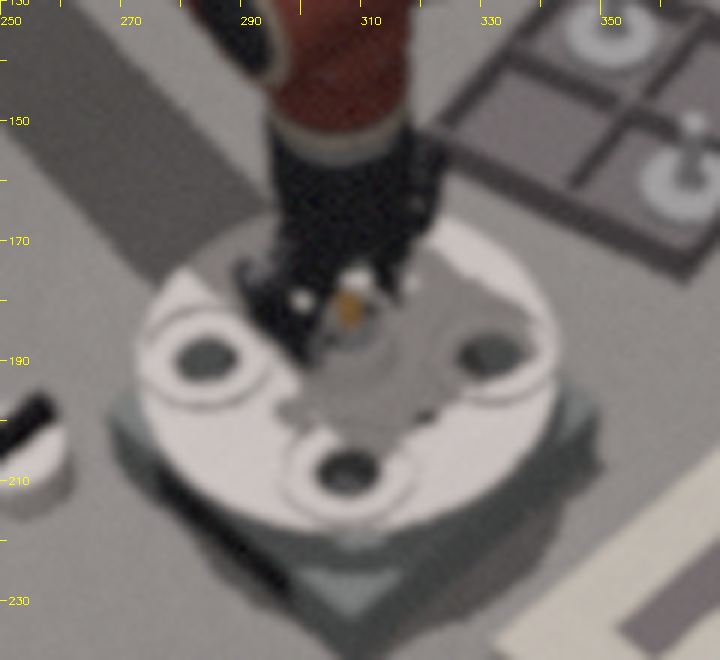

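```bash

python3 -m inch '-.0006 -.0006 .002 0 0 0 1;0 0 .002 0 0 0 1;0 0 0 0 0 0 1;0 0 0 0 0 0 1'|grep -v rot
python3 -m inch '0 0 .002 0 0 0 1;0 0 .002 0 0 0 1;0 0 0 0 0 0 1;0 0 0 0 0 0 1'|grep -v rot
```

```text
time: 45.52
tool_pos: [0.5374, 0.0078, 0.0879]
contact_force: [2.6, 1.8, -5.9]
gripper_width: 0.63
time: 45.85
tool_pos: [0.5374, 0.0079, 0.0839]
contact_force: [3.0, 0.3, -5.5]
gripper_width: 0.628
```

```bash

python3 -m inch '0 0 .002 0 0 0 1;0 0 .002 0 0 0 1;0 0 0 0 0 0 1;0 0 0 0 0 0 1'|grep -v rot
python3 -m inch '0 0 .002 0 0 0 1;0 0 .002 0 0 0 1;0 0 0 0 0 0 1;0 0 0 0 0 0 1'|grep -v rot
```

```text
time: 46.18
tool_pos: [0.5375, 0.0079, 0.08]
contact_force: [3.1, 1.0, -5.8]
gripper_width: 0.631
time: 46.52
tool_pos: [0.5375, 0.008, 0.076]
contact_force: [3.0, 0.1, -5.9]
gripper_width: 0.633
```

```bash

python3 -m inch '0 0 .002 0 0 0 1;0 0 .002 0 0 0 1;0 0 0 0 0 0 1;0 0 0 0 0 0 1'|grep -v rot
python3 -m inch '0 0 .001 0 0 0 1;0 0 .001 0 0 0 1;0 0 0 0 0 0 1;0 0 0 0 0 0 1'|grep -v rot
```

```text
time: 46.85
tool_pos: [0.5375, 0.008, 0.072]
contact_force: [3.2, 0.7, -6.2]
gripper_width: 0.628
time: 47.18
tool_pos: [0.5376, 0.008, 0.0702]
contact_force: [2.4, 0.6, -5.1]
gripper_width: 0.634
```

```bash

python3 -m inch '0 0 .001 0 0 0 1;0 0 .001 0 0 0 1;0 0 0 0 0 0 1;0 0 0 0 0 0 1'|grep -v rot
python3 -m inch '0 0 0 0 0 0 .8;0 0 0 0 0 0 .3;0 0 0 0 0 0 0;0 0 0 0 0 0 0;0 0 0 0 0 0 0'|grep -v rot
```

```text
time: 47.52
tool_pos: [0.5377, 0.008, 0.0701]
contact_force: [-4.2, 0.4, 4.9]
gripper_width: 0.633
time: 47.93
tool_pos: [0.5377, 0.0079, 0.0685]
contact_force: [0.7, -0.4, -0.1]
gripper_width: 0.998
```

The tray seated at the predicted height (0.0701). I retract, check, and fetch the cap.

```bash

python3 -m inch '0 0 -.01 0 0 0 0;0 0 -.025 0 0 0 0;0 0 -.035 0 0 0 0;0 0 -.035 0 0 0 0;0 0 -.035 0 0 0 0;0 0 -.01 0 0 -.1 0;0 0 0 0 0 -.12 0;0 0 0 0 0 -.12 0;0 0 0 0 0 -.12 0;0 0 0 0 0 -.12 0'|grep -v rot
python3 -m inch '0 0 0 0 0 -.12 0;0 0 0 0 0 -.12 0;0 0 0 0 0 -.12 0;0 0 0 0 0 -.12 0;0 0 0 0 0 -.12 0;0 0 0 0 0 -.12 0;0 0 0 0 0 -.12 0;0 0 0 0 0 -.12 0;0 0 0 0 0 -.031 0;0 0 0 0 0 0 0'|grep -v rot
python3 - <<'E'
from h import *
plan([.3983,-.1296,.2],np.radians(-1.75))
E
```

```text
time: 48.77
tool_pos: [0.5377, 0.008, 0.2194]
contact_force: [0.1, 0.6, 0.1]
gripper_width: 1.0
time: 49.6
tool_pos: [0.5377, 0.008, 0.2191]
contact_force: [-1.2, -0.2, 0.6]
gripper_width: 0.999
from [0.5377 0.008  0.2496] yaw -1.68 tilt 0.04
shift tool [-0.1353  0.1416  0.0495] rotvec [ 0.0001 -0.0007  0.0013] deg 0.1
```

```bash

python3 -m inch '-.015 .015 0 0 0 0 0;-.025 .026 0 0 0 0 0;-.025 .026 0 0 0 0 0;-.025 .026 0 0 0 0 0;-.025 .026 0 0 0 0 0;-.02 .022 0 0 0 0 0;0 0 .02 0 0 0 .2;0 0 .03 0 0 0 .2;0 0 0 0 0 0 .3;0 0 0 0 0 0 .3'|grep -v rot
python3 - <<'E'
from h import *
plan([.3983,-.1296,.037],np.radians(-1.75))
t=grab_frame("top");crop(t,255,170,130,130,5,"pics/n1.png")
crop(grab_frame("scene"),230,120,130,120,5,"pics/n2.png")
E
```

```text
time: 50.43
tool_pos: [0.3973, -0.1284, 0.1673]
contact_force: [1.1, -0.4, 0.6]
gripper_width: 0.701
from [ 0.3973 -0.1284  0.1978] yaw -1.75 tilt 0.19
shift tool [0.0015 0.0014 0.1608] rotvec [-0.0015  0.003  -0.0001] deg 0.2
```

View pics/n1.png

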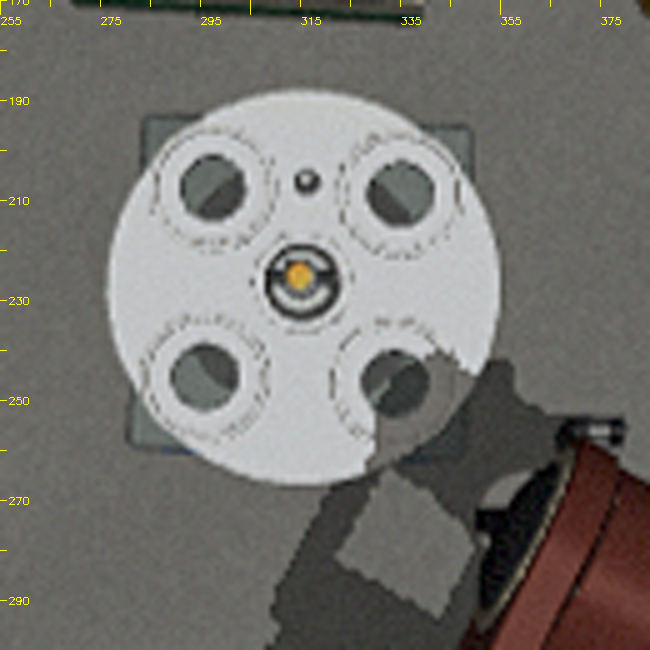

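View pics/n2.png

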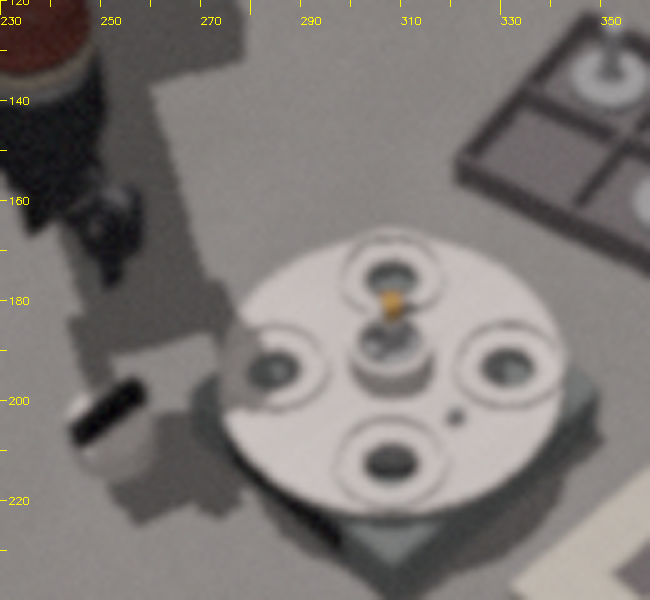

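The tray is flat at home with the pin in its hole at top (316,206). Pick up the cap.

```bash

python3 -m inch '.001 .001 .03 0 0 0 .4;0 0 .035 0 0 0 .4;0 0 .035 0 0 0 .4;0 0 .03 0 0 0 .4;0 0 .015 0 0 0 .4;0 0 .006 0 0 0 .4;0 0 0 0 0 0 .4;0 0 0 0 0 0 .4;0 0 0 0 0 0 .4'|grep -v rot
python3 - <<'E'
from h import *
plan([.3983,-.1296,.037],np.radians(-1.75))
E
```

```text
time: 51.28
tool_pos: [0.4014, -0.1309, 0.0198]
contact_force: [0.4, 0.9, 0.4]
gripper_width: 0.601
from [ 0.4014 -0.1309  0.0503] yaw -1.69 tilt 0.25
shift tool [-0.0032 -0.0012  0.0132] rotvec [ 0.0019 -0.0039  0.0011] deg 0.3
```

```bash

python3 -m inch '-.0015 -.001 .006 0 0 0 .4;0 0 .004 0 0 0 .4;0 0 0 0 0 0 .4;0 0 0 0 0 0 .4;0 0 0 0 0 0 .4'|grep -v rot
python3 - <<'E'
from h import *
plan([.3983,-.1296,.037],np.radians(-1.75))
E
```

```text
time: 51.7
tool_pos: [0.3979, -0.1289, 0.0074]
contact_force: [-0.3, -0.5, 0.6]
gripper_width: 0.601
from [ 0.3979 -0.1289  0.0379] yaw -1.71 tilt 0.01
shift tool [0.0004 0.0006 0.0009] rotvec [ 0.     -0.0001  0.0007] deg 0.0
```

```bash

python3 -m inch '.0004 .0006 0 0 0 0 .4;0 0 0 0 0 0 .6;0 0 0 0 0 0 .8;0 0 0 0 0 0 1;0 0 0 0 0 0 1;0 0 0 0 0 0 1'|grep -v rot
python3 -m inch '0 0 -.005 0 0 0 1;0 0 -.02 0 0 0 1;0 0 -.035 0 0 0 1;0 0 -.035 0 0 0 1;0 0 -.035 0 0 0 1;0 0 -.035 0 0 0 1;0 0 -.035 0 0 0 1;0 0 0 0 0 0 1;0 0 0 0 0 0 1'|grep -v rot
python3 - <<'E'
from h import *
plan([.537,.0078,.24],np.radians(-1.7))
E
```

```text
time: 52.2
tool_pos: [0.3985, -0.1297, 0.0076]
contact_force: [-1.1, -0.4, 1.7]
gripper_width: 0.167
time: 52.95
tool_pos: [0.3994, -0.13, 0.2098]
contact_force: [1.1, 1.0, -2.5]
gripper_width: 0.171
from [ 0.3994 -0.13    0.2403] yaw -1.7 tilt 0.28
shift tool [ 0.1335 -0.1418  0.0005] rotvec [ 0.0021 -0.0044  0.0001] deg 0.3
```

```bash

python3 -m inch '.015 -.015 0 0 0 0 1;.02 -.021 0 0 0 0 1;.02 -.021 0 0 0 0 1;.02 -.021 0 0 0 0 1;.02 -.021 0 0 0 0 1;.02 -.021 0 0 0 0 1;.018 -.021 0 0 0 0 1;0 0 0 0 0 0 1;0 0 0 0 0 0 1'|grep -v rot
python3 - <<'E'
from h import *
plan([.5372,.0077,.2],np.radians(-1.7))
crop(grab_frame("scene"),260,100,100,120,5,"pics/o2.png")
E
```

```text
time: 53.7
tool_pos: [0.5342, 0.0086, 0.204]
contact_force: [-0.8, -0.2, -3.0]
gripper_width: 0.165
from [0.5342 0.0086 0.2345] yaw -1.58 tilt 0.34
shift tool [0.0032 0.0008 0.0345] rotvec [-0.0003  0.0059  0.0022] deg 0.4
```

View pics/o2.png

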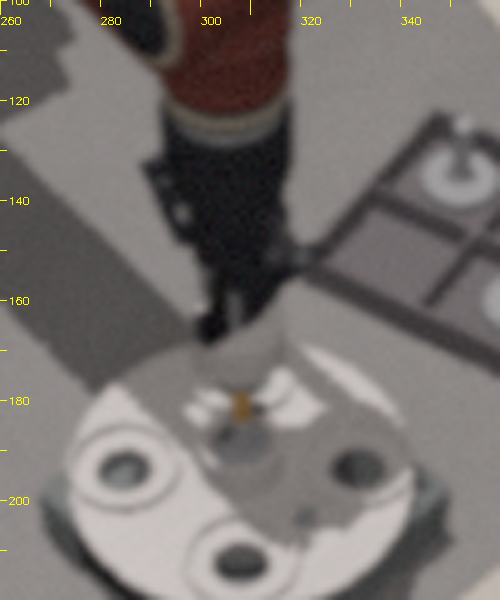

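```bash

python3 -m inch '0 0 0.01 0 0 0 1;0 0 .01 0 0 0 1;0 0 0 0 0 0 1;0 0 0 0 0 0 1;0 0 0 0 0 0 1'|grep -v rot
python3 - <<'E'
from h import *
plan([.5372,.0077,.2],np.radians(-1.7))
E
```

```text
time: 54.17
tool_pos: [0.535, 0.0071, 0.187]
contact_force: [-0.5, -0.5, -1.9]
gripper_width: 0.169
from [0.535  0.0071 0.2175] yaw -1.74 tilt 0.03
shift tool [ 0.0022 -0.0007  0.0175] rotvec [-0.      0.0005 -0.0008] deg 0.1
```

```bash

python3 -m inch '.0022 -.0007 .01 0 0 0 1;0 0 .01 0 0 0 1;0 0 .01 0 0 0 1;0 0 .006 0 0 0 1;0 0 0 0 0 0 1;0 0 0 0 0 0 1;0 0 0 0 0 0 1'|grep -v rot
python3 - <<'E'
from h import *
plan([.5372,.0077,.17],np.radians(-1.7))
E
```

```text
time: 54.75
tool_pos: [0.5379, 0.0081, 0.1515]
contact_force: [0.5, 0.2, -2.2]
gripper_width: 0.169
from [0.5379 0.0081 0.182 ] yaw -1.7 tilt 0.02
shift tool [-0.0007  0.0004  0.012 ] rotvec [ 0.0001 -0.0004  0.    ] deg 0.0
```

```bash

python3 -m inch '-.0005 .0003 .002 0 0 0 1;0 0 .002 0 0 0 1;0 0 .002 0 0 0 1;0 0 0 0 0 0 1;0 0 0 0 0 0 1'|grep -v rot
python3 -m inch '0 0 .002 0 0 0 1;0 0 .002 0 0 0 1;0 0 0 0 0 0 1;0 0 0 0 0 0 1'|grep -v rot
python3 -m inch '0 0 .002 0 0 0 1;0 0 .002 0 0 0 1;0 0 0 0 0 0 1;0 0 0 0 0 0 1'|grep -v rot
```

```text
time: 55.17
tool_pos: [0.537, 0.0078, 0.1452]
contact_force: [0.6, 0.2, -2.8]
gripper_width: 0.166
time: 55.5
tool_pos: [0.537, 0.0079, 0.141]
contact_force: [0.2, -0.0, -2.2]
gripper_width: 0.168
time: 55.83
tool_pos: [0.5375, 0.0078, 0.1381]
contact_force: [-1.5, 0.6, 2.4]
gripper_width: 0.168
```

```bash

python3 -m inch '0 0 .002 0 0 0 1;0 0 .002 0 0 0 1;0 0 .002 0 0 0 1;0 0 0 0 0 0 1;0 0 0 0 0 0 1'|grep -v rot
python3 -m inch '0 0 .002 0 0 0 1;0 0 .002 0 0 0 1;0 0 .002 0 0 0 1;0 0 0 0 0 0 1;0 0 0 0 0 0 1'|grep -v rot
```

```text
time: 56.25
tool_pos: [0.5376, 0.0078, 0.132]
contact_force: [-2.2, -0.4, 4.9]
gripper_width: 0.172
time: 56.67
tool_pos: [0.5376, 0.0078, 0.1267]
contact_force: [-3.9, 0.7, 8.3]
gripper_width: 0.165
```

```bash

python3 -m inch '0 0 .002 0 0 0 1;0 0 0 0 0 0 1;0 0 0 0 0 0 1'
python3 -c "
from h import *
print(state()['ft_torque'])"
```

```text
time: 56.92
tool_pos: [0.5376, 0.0078, 0.125]
tool_rot: [0.0, 1.0, -0.015, 0.0]
contact_force: [-4.0, 0.2, 9.7]
gripper_width: 0.167
[0.07360536 0.84077885 0.00126838]
```

```bash

python3 -m inch '0 0 .0013 0 0 0 1;0 0 0 0 0 0 1;0 0 0 0 0 .05 1;0 0 0 0 0 .05 1;0 0 0 0 0 .05 1;0 0 0 0 0 .05 1;0 0 0 0 0 0 1'
python3 -c "
from h import *
print(state()['ft_torque'])"
```

```text
time: 57.5
tool_pos: [0.5388, 0.0076, 0.1245]
tool_rot: [-0.0, 0.993, -0.115, 0.002]
contact_force: [-1.6, 0.5, 9.6]
gripper_width: 0.17
[ 0.05151984  0.4122744  -0.06685517]
```

```bash

python3 -m inch '0 0 0 0 0 .06 1;0 0 0 0 0 .06 1;0 0 0 0 0 .06 1;0 0 0 0 0 .06 1;0 0 0 0 0 .06 1;0 0 0 0 0 .06 1;0 0 0 0 0 0 1'
python3 -c "
from h import *
print(state()['ft_torque'])"
```

```text
time: 58.08
tool_pos: [0.5393, 0.0075, 0.1248]
tool_rot: [-0.0, 0.957, -0.292, 0.003]
contact_force: [-1.0, -0.6, 9.8]
gripper_width: 0.17
[-0.02985751  0.16833478  0.00449356]
```

```bash

python3 -m inch '0 0 .001 0 0 .06 1;0 0 0 0 0 .06 1;0 0 0 0 0 .06 1;0 0 0 0 0 .06 1;0 0 0 0 0 .06 1;0 0 0 0 0 .06 1;0 0 0 0 0 0 1'
python3 -c "
from h import *
print(state()['ft_torque'])"
```

```text
time: 58.67
tool_pos: [0.5395, 0.0074, 0.1239]
tool_rot: [-0.001, 0.889, -0.458, 0.003]
contact_force: [-0.3, -0.6, 9.6]
gripper_width: 0.168
[-0.05259569  0.1234421   0.002479  ]
```

```bash

python3 -m inch '0 0 0 0 0 .06 1;0 0 0 0 0 .06 1;0 0 0 0 0 .06 1;0 0 0 0 0 .06 1;0 0 0 0 0 .06 1;0 0 0 0 0 .06 1;0 0 0 0 0 0 1'
python3 -c "
from h import *
print(state()['ft_torque']);plan([.5372,.0077,.17],np.radians(-91.7))"
```

```text
time: 59.25
tool_pos: [0.5395, 0.0074, 0.124]
tool_rot: [-0.001, 0.793, -0.61, 0.003]
contact_force: [-0.7, 0.4, 10.2]
gripper_width: 0.169
[-0.03514448  0.15449251 -0.02207551]
from [0.5395 0.0074 0.1545] yaw -75.16 tilt 0.34
shift tool [-0.0009  0.0021 -0.0155] rotvec [-0.0058 -0.0017  0.2887] deg 16.5
```

```bash

python3 -m inch '0 0 0 0 0 .06 1;0 0 0 0 0 .06 1;0 0 0 0 0 .06 1;0 0 0 0 0 .06 1;0 0 0 0 0 .03 1;0 0 0 0 0 0 1;0 0 0 0 0 0 1'
python3 -c "
from h import *
print(state()['ft_torque'])"
python3 -m inch '0 0 0 0 0 .02 1;0 0 0 0 0 0 1;0 0 0 0 0 0 1'
python3 -c "
from h import *
print(state()['ft_torque']);plan([.5372,.0077,.17],np.radians(-91.7))"
```

```text
time: 59.83
tool_pos: [0.5372, 0.0067, 0.1238]
tool_rot: [-0.001, -0.704, 0.71, -0.001]
contact_force: [-8.1, -2.4, 15.0]
gripper_width: 0.166
[-0.44856411  1.66028599  0.18236781]
time: 60.08
tool_pos: [0.5369, 0.0066, 0.1238]
tool_rot: [-0.001, -0.697, 0.717, -0.001]
contact_force: [-8.3, -2.8, 16.1]
gripper_width: 0.168
[-0.49000367  1.74536283  0.20186321]
from [0.5369 0.0066 0.1543] yaw -91.62 tilt 0.18
shift tool [-0.001  -0.0003 -0.0157] rotvec [ 0.0013 -0.0028  0.0014] deg 0.2
```

The turn reached the stop (yaw −91.6°, slight torque). I ease upward and let the spring seat it.

```bash

python3 -m inch '0 0 -.002 0 0 0 1;0 0 -.002 0 0 0 1;0 0 -.002 0 0 0 1;0 0 0 0 0 0 1;0 0 0 0 0 0 1'|grep -v rot
python3 -m inch '0 0 -.002 0 0 0 1;0 0 -.001 0 0 0 1;0 0 0 0 0 0 1;0 0 0 0 0 0 1'|grep -v rot
python3 -m inch '0 0 -.001 0 0 0 1;0 0 0 0 0 0 1;0 0 0 0 0 0 1'|grep -v rot
```

```text
time: 60.5
tool_pos: [0.5366, 0.0068, 0.1277]
contact_force: [-5.3, -3.0, 7.6]
gripper_width: 0.169
time: 60.83
tool_pos: [0.5366, 0.0069, 0.1304]
contact_force: [-3.7, -2.9, 6.0]
gripper_width: 0.169
time: 61.08
tool_pos: [0.5366, 0.0069, 0.1307]
contact_force: [-4.4, -4.1, 2.8]
gripper_width: 0.166
```

```bash

python3 -m inch '0 0 -.001 0 0 0 1;0 0 0 0 0 0 1;0 0 0 0 0 0 1'|grep -v rot
python3 -m inch '0 0 -.001 0 0 0 1;0 0 0 0 0 0 1;0 0 0 0 0 0 1'|grep -v rot
```

```text
time: 61.33
tool_pos: [0.5364, 0.007, 0.1307]
contact_force: [-1.4, -5.6, -1.3]
gripper_width: 0.169
time: 61.58
tool_pos: [0.5363, 0.007, 0.1307]
contact_force: [-0.3, -4.7, -5.6]
gripper_width: 0.168
```

Pulling up with 5 N does not move it, so the cap is locked. Release and retract.

```bash

python3 -m inch '0 0 .001 0 0 0 1;0 0 0 0 0 0 .8;0 0 0 0 0 0 .6;0 0 0 0 0 0 .5;0 0 0 0 0 0 .4;0 0 -.01 0 0 0 .4;0 0 -.03 0 0 0 .4;0 0 -.04 0 0 0 .4;0 0 -.03 0 0 0 .4;0 0 0 0 0 0 .4'|grep -v rot
python3 - <<'E'
from h import *
plan([.537,.2,.24],np.radians(-91.7))
t=grab_frame("top");cv2.imwrite("pics/p.png",t);crop(t,165,190,110,105,6,"pics/p1.png")
crop(grab_frame("scene"),250,120,110,120,5,"pics/p2.png")
E
```

```text
time: 62.42
tool_pos: [0.5413, 0.0077, 0.2521]
contact_force: [-0.1, 0.1, 1.8]
gripper_width: 0.598
from [0.5413 0.0077 0.2826] yaw -91.64 tilt 0.88
shift tool [-0.1922  0.0104  0.0423] rotvec [-0.0153 -0.0009  0.0011] deg 0.9
```

View pics/p1.png

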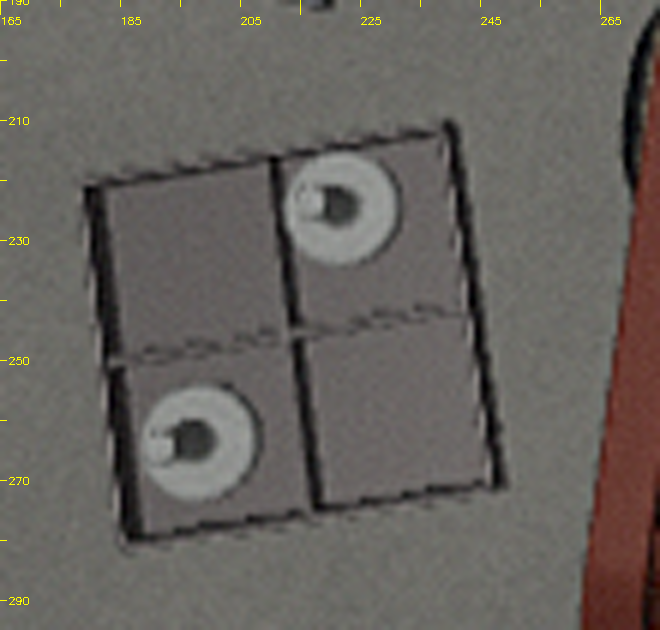

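View pics/p2.png

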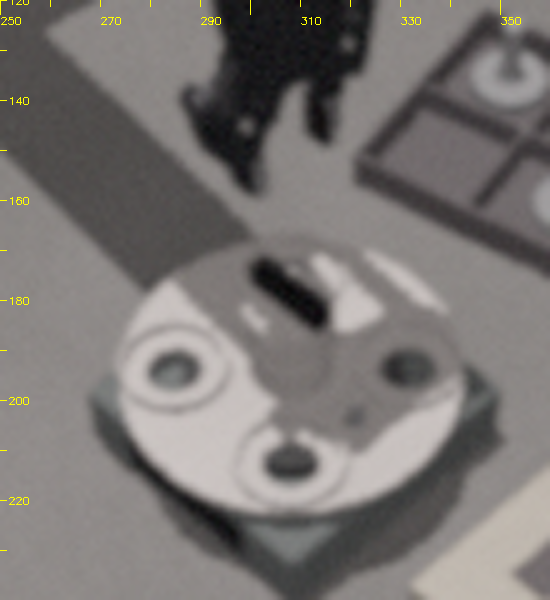

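Sample A has been knocked and its disc centre is now at (221.9,224.8), near the divider but still upright. Sample B is unchanged at (198.3,263.7). The cap sits locked along the changer's x.

```bash

python3 - <<'E'
from h import *
for n,d,t in(("A",(221.9,224.75),(216.7,223.7)),("B",(198.3,263.7),(191.3,264.5))):
    print(n,px2w("top",*d,.016),px2w("top",*t,.070))
s=grab_frame("scene");crop(s,310,110,90,75,8,"pics/q.png")
for p in([.545,.297,.016],[.545,.297,.07],[.427,.365,.016],[.427,.365,.07]): print(w2px("scene",p)+[1.7,2])
E
```

```text
A [0.54266928 0.29657669 0.016     ] [0.54270282 0.29757142 0.07      ]
B [0.42367959 0.36460074 0.016     ] [0.42393246 0.36722314 0.07      ]
[365.03064066 161.50365484]
[366.10432689 151.48347106]
[352.48972745 136.57816476]
[353.205178   126.40091353]
```

View pics/q.png

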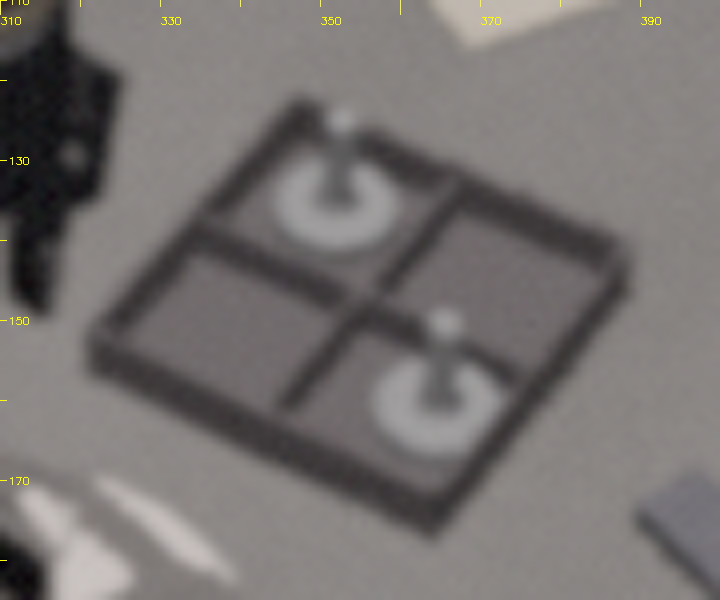

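```bash

python3 -m inch '-.02 .0005 0 0 0 0 .3;-.03 .0005 0 0 0 0 .3;-.03 .0005 0 0 0 0 .3;-.03 .0005 0 0 0 0 .3;-.03 .0005 0 0 0 0 .3;-.03 .0005 0 0 0 0 .3;-.03 .0005 0 0 0 0 .3;-.03 .0005 0 0 0 0 .3;-.03 .0005 0 0 0 0 .3;-.029 .0005 0 0 0 0 .3'|grep -v rot
python3 -m inch '0 0 .03 0 0 .12 .3;0 0 .03 0 0 .12 .3;0 0 .03 0 0 .12 .3;0 0 .03 0 0 .12 .3;0 0 0 0 0 .12 .3;0 0 0 0 0 .12 .3;0 0 0 0 0 .065 .3;0 0 0 0 0 0 .3;0 0 0 0 0 0 .3;0 0 0 0 0 0 .3'|grep -v rot
python3 -c "
from h import *
plan([.5445,.297,.044],np.radians(-136.7))"
```

```text
time: 63.4
tool_pos: [0.5392, 0.2982, 0.2396]
contact_force: [0.1, -0.1, 0.4]
gripper_width: 0.7
time: 64.23
tool_pos: [0.5399, 0.2967, 0.1211]
contact_force: [0.3, -0.1, 0.0]
gripper_width: 0.699
from [0.5399 0.2967 0.1516] yaw -136.55 tilt 0.09
shift tool [-0.0037 -0.003   0.1076] rotvec [ 0.0007 -0.0014  0.0027] deg 0.2
```

```bash

python3 -m inch '-.0037 -.003 .02 0 0 0 .3;0 0 .03 0 0 0 .3;0 0 .03 0 0 0 .3;0 0 .017 0 0 0 .3;0 0 .01 0 0 0 .3;0 0 0 0 0 0 .3;0 0 0 0 0 0 .3'|grep -v rot
python3 - <<'E'
from h import *
plan([.5445,.297,.044],np.radians(-136.7))
s=grab_frame("scene");crop(s,310,80,90,110,6,"pics/r.png")
E
```

```text
time: 64.82
tool_pos: [0.5454, 0.2973, 0.0152]
contact_force: [0.2, 0.1, 0.7]
gripper_width: 0.699
from [0.5454 0.2973 0.0457] yaw -136.61 tilt 0.0
shift tool [0.0008 0.0004 0.0017] rotvec [ 0.     -0.      0.0016] deg 0.1
```

View pics/r.png

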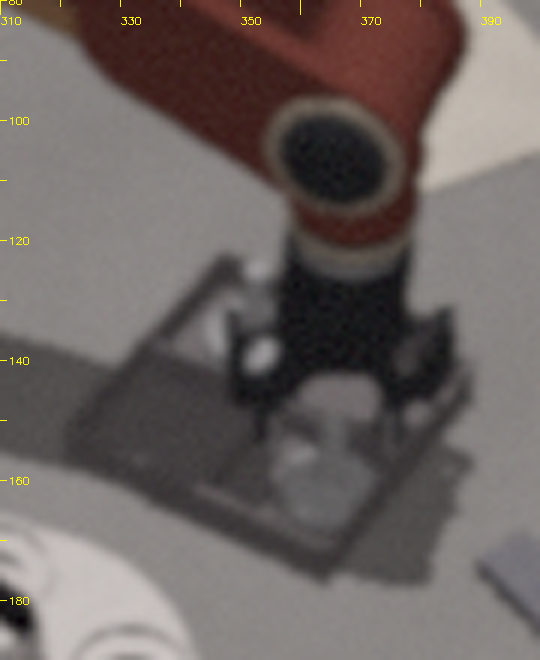

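The stem is between the fingers. Close gradually.

```bash

python3 -m inch '0 0 0 0 0 0 .5;0 0 0 0 0 0 .6;0 0 0 0 0 0 .7;0 0 0 0 0 0 .75;0 0 0 0 0 0 .8;0 0 0 0 0 0 .85;0 0 0 0 0 0 .85'|grep -v rot
python3 -m inch '0 0 0 0 0 0 .6;0 0 0 0 0 0 .5;0 0 -.012 0 0 0 .4;0 0 0 0 0 0 .4;0 0 0 0 0 -.12 .4;0 0 0 0 0 -.12 .4;0 0 0 0 0 -.12 .4;0 0 0 0 0 -.12 .4;0 0 0 0 0 -.12 .4;0 0 0 0 0 -.12 .4'|grep -v rot
python3 -m inch '0 0 0 0 0 -.12 .4;0 0 0 0 0 -.12 .4;0 0 0 0 0 -.12 .4;0 0 0 0 0 -.12 .4;0 0 0 0 0 -.12 .4;0 0 0 0 0 -.12 .4;0 0 0 0 0 -.131 .4;0 0 .012 0 0 0 .4;0 0 0 0 0 0 .4;0 0 0 0 0 0 .4'|grep -v rot
python3 -c "
from h import *
plan([.5445,.297,.044],np.radians(-46.7))"
```

```text
time: 65.45
tool_pos: [0.546, 0.2976, 0.0159]
contact_force: [0.1, 0.7, 2.8]
gripper_width: 0.162
time: 66.28
tool_pos: [0.5454, 0.2973, 0.0275]
contact_force: [0.7, -0.5, -0.2]
gripper_width: 0.6
time: 67.12
tool_pos: [0.5442, 0.2968, 0.0136]
contact_force: [-0.4, -0.3, 0.5]
gripper_width: 0.599
from [0.5442 0.2968 0.0441] yaw -47.11 tilt 0.15
shift tool [ 0.0001 -0.0004  0.0001] rotvec [ 0.0024  0.0009 -0.0072] deg 0.4
```

```bash

python3 -m inch '0 -.0015 0 0 0 0 .4;0 0 0 0 0 0 .6;0 0 0 0 0 0 .75;0 0 0 0 0 0 .85;0 0 0 0 0 0 1;0 0 0 0 0 0 1;0 0 0 0 0 0 1'|grep -v rot
python3 -m inch '0 0 -.004 0 0 0 1;0 0 -.015 0 0 0 1;0 0 -.03 0 0 0 1;0 0 -.035 0 0 0 1;0 0 -.035 0 0 0 1;0 0 -.035 0 0 0 1;0 0 -.03 0 0 0 1;0 0 0 0 0 0 1;0 0 0 0 0 0 1'|grep -v rot
python3 - <<'E'
from h import *
plan([.5938,.0610,.23],np.radians(-46.7)); print(state()["ft_torque"])
s=grab_frame("scene");crop(s,310,60,100,120,6,"pics/u.png")
E
```

```text
time: 67.7
tool_pos: [0.5466, 0.2985, 0.0154]
contact_force: [-0.2, 0.8, 1.1]
gripper_width: 0.165
time: 68.45
tool_pos: [0.5477, 0.2987, 0.2021]
contact_force: [-0.2, -0.8, -2.1]
gripper_width: 0.165
from [0.5477 0.2987 0.2326] yaw -46.97 tilt 0.3
shift tool [0.2052 0.1285 0.0024] rotvec [-0.0048 -0.0021 -0.0047] deg 0.4
[-0.02291569  0.01779508 -0.00273054]
```

View pics/u.png

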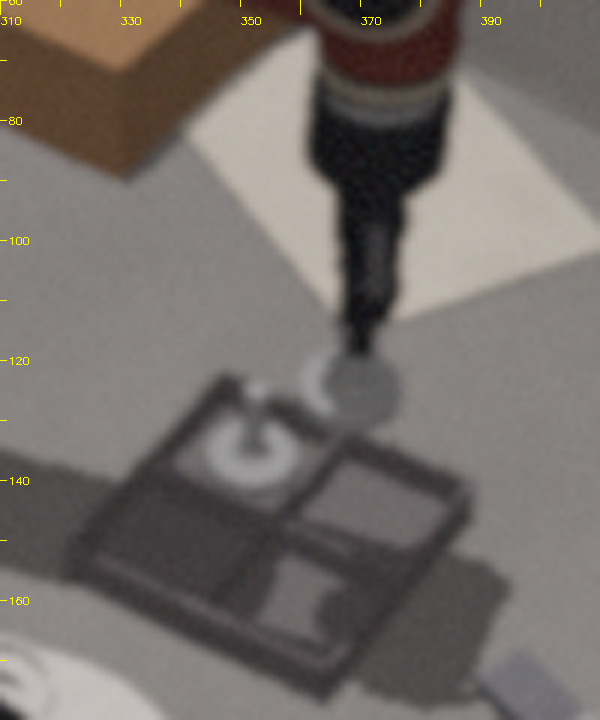

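Sample A is held upright. Carry it to nest 1.

```bash

python3 -m inch '.015 .01 0 0 0 0 1;.025 .0155 0 0 0 0 1;.025 .0155 0 0 0 0 1;.025 .0155 0 0 0 0 1;.025 .0155 0 0 0 0 1;.025 .0155 0 0 0 0 1;.025 .0155 0 0 0 0 1;.025 .0155 0 0 0 0 1;.015 .01 0 0 0 0 1;0 0 0 0 0 0 1'|grep -v rot
python3 -m inch '0 0 .02 0 0 0 1;0 0 .02 0 0 0 1;0 0 .01 0 0 0 1;0 0 0 0 0 0 1;0 0 0 0 0 0 1;0 0 0 0 0 0 1;0 0 0 0 0 0 1'|grep -v rot
python3 - <<'E'
from h import *
plan([.5938,.0610,.16],np.radians(-46.7))
s=grab_frame("scene");crop(s,260,100,110,130,5,"pics/v.png")
s=grab_frame("top");crop(s,250,165,120,110,6,"pics/v1.png")
E
```

```text
time: 69.33
tool_pos: [0.5912, 0.0573, 0.1957]
contact_force: [0.9, -0.4, -1.9]
gripper_width: 0.16
time: 69.92
tool_pos: [0.5931, 0.061, 0.1504]
contact_force: [0.5, -0.3, -0.6]
gripper_width: 0.162
from [0.5931 0.061  0.1809] yaw -46.94 tilt 0.13
shift tool [ 0.0004 -0.0005  0.0209] rotvec [-0.0016 -0.0015 -0.0042] deg 0.3
```

View pics/v.png

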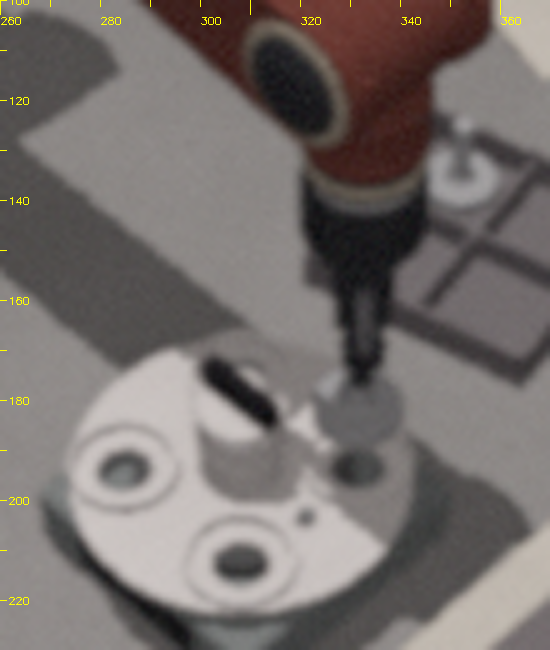

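View pics/v1.png

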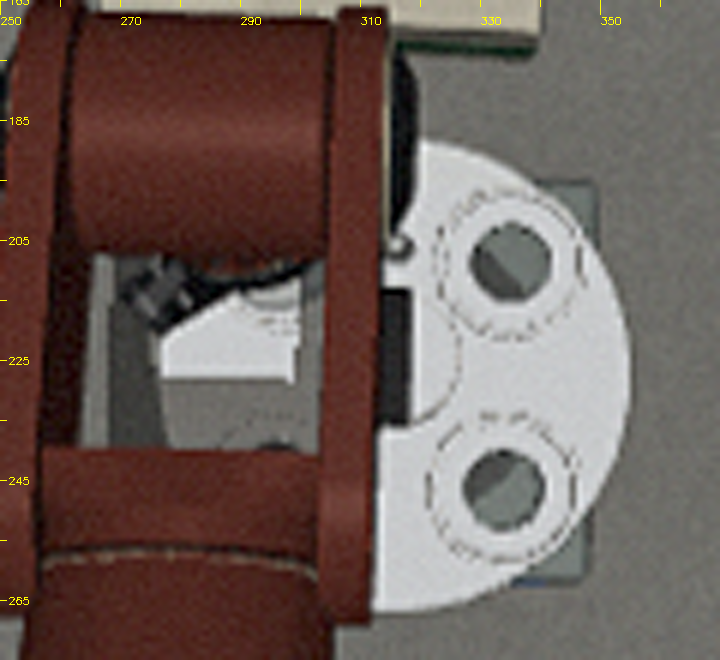

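```bash

python3 -m inch '.0003 -.0004 .015 0 0 .004 1;0 0 .015 0 0 0 1;0 0 .01 0 0 0 1;0 0 0 0 0 0 1;0 0 0 0 0 0 1;0 0 0 0 0 0 1'|grep -v rot
python3 -m inch '0 0 .003 0 0 0 1;0 0 .003 0 0 0 1;0 0 0 0 0 0 1;0 0 0 0 0 0 1'|grep -v rot
python3 -c "
from h import *
plan([.5938,.0610,.16],np.radians(-46.7))"
```

```text
time: 70.52
tool_pos: [0.5934, 0.0608, 0.11]
contact_force: [0.0, 0.4, -0.7]
gripper_width: 0.166
time: 70.85
tool_pos: [0.5927, 0.0608, 0.1029]
contact_force: [0.1, 0.5, -2.0]
gripper_width: 0.16
from [0.5927 0.0608 0.1334] yaw -47.19 tilt 0.01
shift tool [ 0.0006 -0.0009 -0.0266] rotvec [ 0.0001  0.0001 -0.0086] deg 0.5
```

```bash

python3 -m inch '.0006 -.0008 .001 0 0 0 1;0 0 .002 0 0 0 1;0 0 0 0 0 0 1;0 0 0 0 0 0 1'|grep -v rot
python3 -m inch '0 0 .002 0 0 0 1;0 0 .001 0 0 0 1;0 0 0 0 0 0 1;0 0 0 0 0 0 1'|grep -v rot
python3 -m inch '0 0 .001 0 0 0 1;0 0 0 0 0 0 1;0 0 0 0 0 0 1'|grep -v rot
```

```text
time: 71.18
tool_pos: [0.5937, 0.0608, 0.0998]
contact_force: [-0.8, -0.2, -2.4]
gripper_width: 0.162
time: 71.52
tool_pos: [0.5937, 0.0609, 0.0968]
contact_force: [-1.5, 1.3, -1.3]
gripper_width: 0.161
time: 71.77
tool_pos: [0.5938, 0.0609, 0.096]
contact_force: [0.6, -0.1, -1.2]
gripper_width: 0.161
```

```bash

python3 -m inch '0 0 .001 0 0 0 1;0 0 0 0 0 0 1;0 0 0 0 0 0 1'|grep -v rot
python3 -m inch '0 0 .001 0 0 0 1;0 0 0 0 0 0 1;0 0 0 0 0 0 1'|grep -v rot
```

```text
time: 72.02
tool_pos: [0.594, 0.0609, 0.0953]
contact_force: [-0.5, 1.0, 1.4]
gripper_width: 0.159
time: 72.27
tool_pos: [0.5941, 0.0609, 0.0954]
contact_force: [-3.1, 0.2, 4.8]
gripper_width: 0.16
```

Seated at the predicted height. Release and rise.

```bash

python3 -m inch '0 0 -.001 0 0 0 .85;0 0 0 0 0 0 .7;0 0 0 0 0 0 .6;0 0 0 0 0 0 .5;0 0 0 0 0 0 .5;0 0 -.01 0 0 0 .5;0 0 -.03 0 0 0 .5;0 0 -.035 0 0 0 .5;0 0 -.035 0 0 0 .5;0 0 -.02 0 0 0 .4'|grep -v rot
python3 -c "
from h import *
plan([.427,.366,.2],np.radians(-46.7))"
```

```text
time: 73.1
tool_pos: [0.5955, 0.0608, 0.2308]
contact_force: [0.9, 0.9, 0.7]
gripper_width: 0.594
from [0.5955 0.0608 0.2613] yaw -47.19 tilt 0.37
shift tool [-0.3386 -0.0835  0.0602] rotvec [-0.0047 -0.0046 -0.0086] deg 0.6
```

```bash

python3 -m inch '-.02 -.005 0 0 0 0 .3;-.032 -.008 0 0 0 0 .3;-.032 -.008 0 0 0 0 .3;-.032 -.008 0 0 0 0 .3;-.032 -.008 0 0 0 0 .3;-.032 -.008 0 0 0 0 .3;-.032 -.008 0 0 0 0 .3;-.032 -.008 0 0 0 0 .3;-.032 -.008 0 0 0 0 .3;-.032 -.008 0 0 0 0 .3'|grep -v rot
python3 -m inch '-.03 -.006 0 0 0 0 .3;0 0 .03 0 0 0 .3;0 0 .03 0 0 0 .3;0 0 .03 0 0 0 .3;0 0 0 0 0 0 .3;0 0 0 0 0 0 .3;0 0 0 0 0 0 .3'|grep -v rot
python3 - <<'E'
from h import *
plan([.427,.3655,.0455],np.radians(-46.7))
s=grab_frame("scene");crop(s,310,80,90,90,6,"pics/w.png");crop(s,250,140,110,90,6,"pics/w2.png")
s=grab_frame("top");crop(s,150,180,210,110,3,"pics/w1.png")
E
```

```text
time: 73.93
tool_pos: [0.4402, 0.3405, 0.2261]
contact_force: [0.0, 0.3, 0.8]
gripper_width: 0.697
time: 74.52
tool_pos: [0.4261, 0.3658, 0.1372]
contact_force: [0.4, -0.2, 0.3]
gripper_width: 0.698
from [0.4261 0.3658 0.1677] yaw -47.2 tilt 0.15
shift tool [ 0.0008 -0.0002  0.1222] rotvec [-0.0026 -0.0005 -0.0088] deg 0.5
```

View pics/w.png

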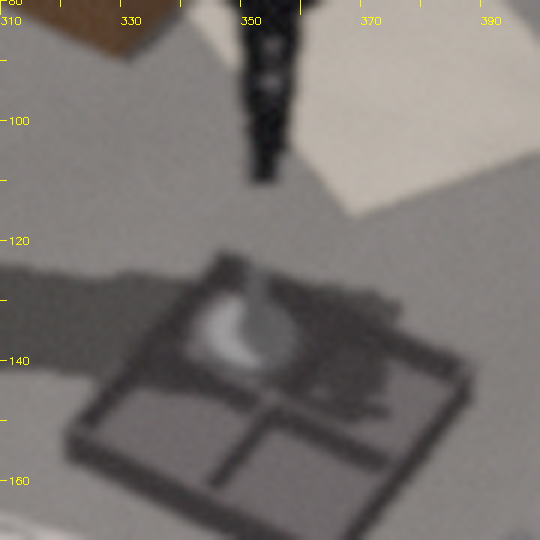

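View pics/w2.png

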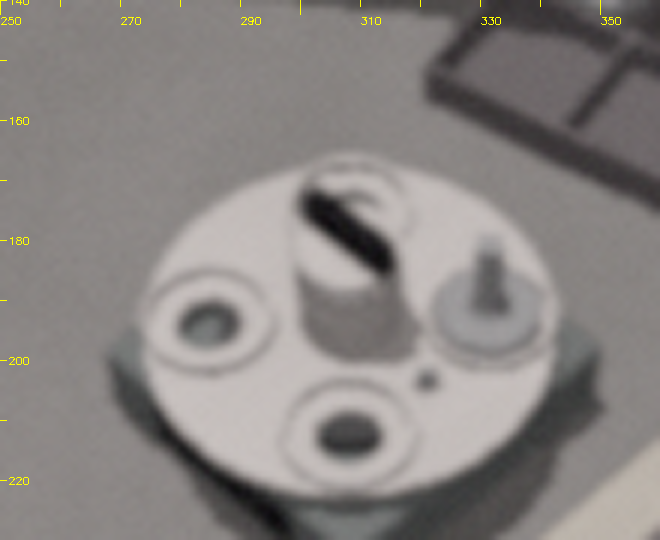

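View pics/w1.png

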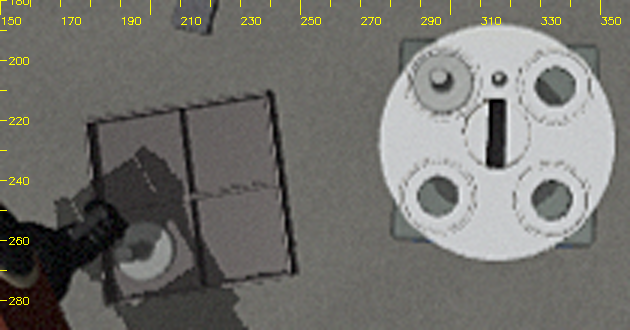

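Sample A sits flat in nest 1 (top (296,208)), and the cap bar lies along x. Descend on sample B.

```bash

python3 -m inch '.0008 0 .03 0 0 0 .3;0 0 .035 0 0 0 .3;0 0 .03 0 0 0 .3;0 0 .018 0 0 0 .3;0 0 .007 0 0 0 .3;0 0 0 0 0 0 .3;0 0 0 0 0 0 .3;0 0 0 0 0 0 .3'|grep -v rot
python3 - <<'E'
from h import *
s=grab_frame("scene");crop(s,310,80,90,90,6,"pics/x.png")
E
```

```text
time: 75.28
tool_pos: [0.4275, 0.3659, 0.0178]
contact_force: [0.7, 0.2, 0.4]
gripper_width: 0.7
```

View pics/x.png

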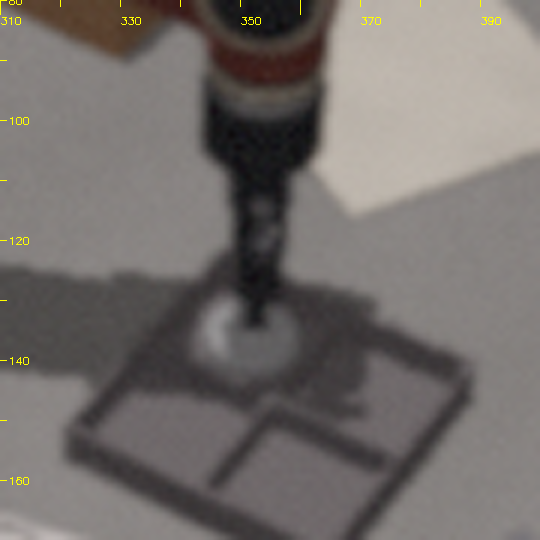

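```bash

python3 -m inch '0 0 -.002 0 0 0 .5;0 0 0 0 0 0 .6;0 0 0 0 0 0 .7;0 0 0 0 0 0 .75;0 0 0 0 0 0 .8;0 0 0 0 0 0 .85;0 0 0 0 0 0 .85'|grep -v rot
python3 -m inch '0 0 0 0 0 0 .6;0 0 0 0 0 0 .5;0 0 -.012 0 0 0 .4;0 0 0 0 0 0 .4;0 0 0 0 0 -.12 .4;0 0 0 0 0 -.12 .4;0 0 0 0 0 -.12 .4;0 0 0 0 0 -.12 .4;0 0 0 0 0 -.12 .4;0 0 0 0 0 -.12 .4'|grep -v rot
python3 -m inch '0 0 0 0 0 -.12 .4;0 0 0 0 0 -.12 .4;0 0 0 0 0 -.12 .4;0 0 0 0 0 -.12 .4;0 0 0 0 0 -.12 .4;0 0 0 0 0 -.12 .4;0 0 0 0 0 -.14 .4;0 0 .012 0 0 0 .4;0 0 0 0 0 0 .4;0 0 0 0 0 0 .4'|grep -v rot
python3 -c "
from h import *
plan([.4275,.3659,.0455],np.radians(43.3))"
```

```text
time: 75.92
tool_pos: [0.4255, 0.3648, 0.0172]
contact_force: [-0.8, 0.4, 2.2]
gripper_width: 0.158
time: 76.75
tool_pos: [0.426, 0.3649, 0.0297]
contact_force: [-0.8, 0.3, 1.2]
gripper_width: 0.6
time: 77.58
tool_pos: [0.4248, 0.3641, 0.0158]
contact_force: [1.1, 0.1, 0.3]
gripper_width: 0.597
from [0.4248 0.3641 0.0463] yaw 42.32 tilt 0.12
shift tool [0.0032 0.0005 0.0008] rotvec [-0.0003  0.0022 -0.0171] deg 1.0
```

```bash

python3 -m inch '0 0 .001 0 0 -.017 .5;0 0 0 0 0 0 .65;0 0 0 0 0 0 .75;0 0 0 0 0 0 .85;0 0 0 0 0 0 1;0 0 0 0 0 0 1;0 0 0 0 0 0 1'|grep -v rot
python3 -m inch '0 0 -.004 0 0 0 1;0 0 -.015 0 0 0 1;0 0 -.03 0 0 0 1;0 0 -.035 0 0 0 1;0 0 -.035 0 0 0 1;0 0 -.035 0 0 0 1;0 0 -.035 0 0 0 1;0 0 0 0 0 0 1;0 0 0 0 0 0 1'|grep -v rot
python3 - <<'E'
from h import *
plan([.4839,.0643,.23],np.radians(43.3)); print(state()["ft_torque"])
s=grab_frame("scene");crop(s,310,50,100,110,6,"pics/y.png")
E
```

```text
time: 78.17
tool_pos: [0.426, 0.3649, 0.0165]
contact_force: [0.3, 0.1, 1.5]
gripper_width: 0.162
time: 78.92
tool_pos: [0.4267, 0.3654, 0.208]
contact_force: [1.0, -0.9, -1.7]
gripper_width: 0.164
from [0.4267 0.3654 0.2385] yaw 43.45 tilt 0.29
shift tool [-0.1655  0.2579  0.0079] rotvec [ 0.0009 -0.0049  0.0026] deg 0.3
[ 0.03281564  0.00364798 -0.02859423]
```

View pics/y.png

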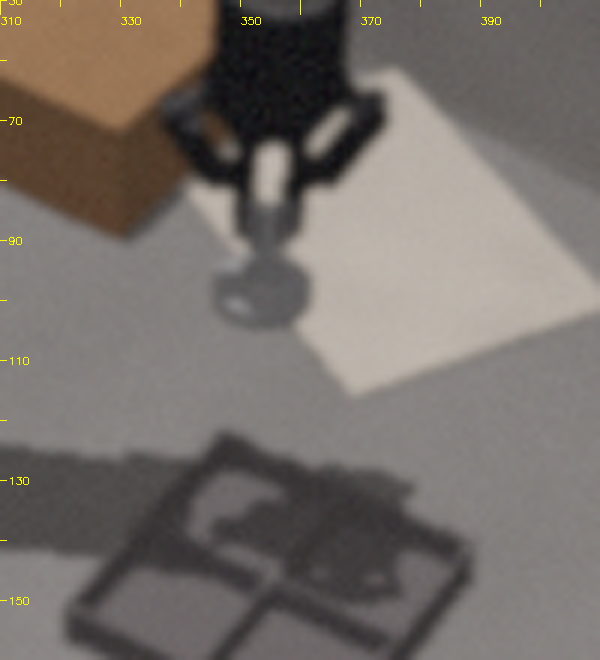

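Sample B is held upright. Carry it to nest 2.

```bash

python3 -m inch '-.01 .015 0 0 0 0 1;-.018 .0285 0 0 0 0 1;-.018 .0285 0 0 0 0 1;-.018 .0285 0 0 0 0 1;-.018 .0285 0 0 0 0 1;-.018 .0285 0 0 0 0 1;-.018 .0285 0 0 0 0 1;-.018 .0285 0 0 0 0 1;-.018 .0285 0 0 0 0 1;-.0115 .0145 0 0 0 0 1'|grep -v rot
python3 -m inch '0 0 .02 0 0 0 1;0 0 .02 0 0 0 1;0 0 .015 0 0 0 1;0 0 0 0 0 0 1;0 0 0 0 0 0 1;0 0 0 0 0 0 1;0 0 0 0 0 0 1'|grep -v rot
python3 - <<'E'
from h import *
plan([.4839,.0643,.16],np.radians(43.3))
s=grab_frame("scene");crop(s,260,100,110,130,5,"pics/z.png")
E
```

```text
time: 79.8
tool_pos: [0.4811, 0.0609, 0.2017]
contact_force: [-0.1, 0.6, -1.4]
gripper_width: 0.16
time: 80.38
tool_pos: [0.483, 0.064, 0.1508]
contact_force: [0.1, 0.2, -0.4]
gripper_width: 0.163
from [0.483  0.064  0.1813] yaw 43.47 tilt 0.06
shift tool [0.0009 0.0004 0.0213] rotvec [ 0.0008 -0.0008  0.0029] deg 0.2
```

View pics/z.png

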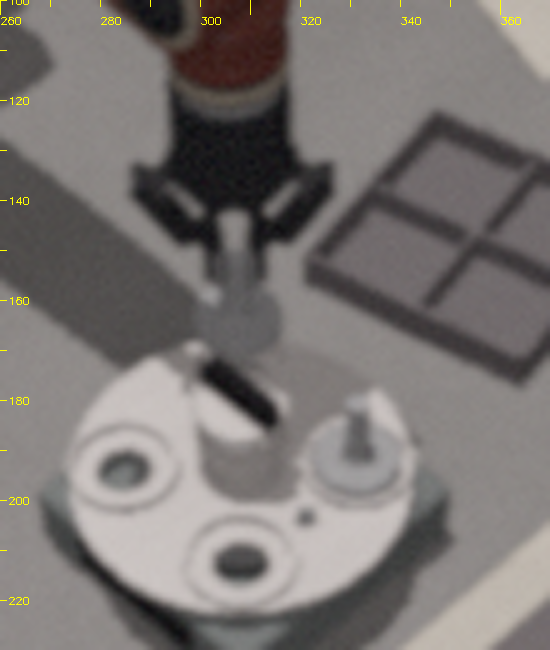

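```bash

python3 -m inch '.0009 .0004 .015 0 0 0 1;0 0 .015 0 0 0 1;0 0 .009 0 0 0 1;0 0 0 0 0 0 1;0 0 0 0 0 0 1;0 0 0 0 0 0 1;0 0 .004 0 0 0 1;0 0 0 0 0 0 1;0 0 0 0 0 0 1'|grep -v rot
python3 -c "
from h import *
plan([.4839,.0643,.13],np.radians(43.3))"
```

```text
time: 81.18
tool_pos: [0.4835, 0.0642, 0.1072]
contact_force: [-0.8, 0.3, -1.6]
gripper_width: 0.162
from [0.4835 0.0642 0.1377] yaw 43.45 tilt 0.02
shift tool [0.0003 0.0002 0.0077] rotvec [ 0.0002 -0.0002  0.0026] deg 0.1
```

```bash

python3 -m inch '.0003 0 .003 0 0 0 1;0 0 .002 0 0 0 1;0 0 0 0 0 0 1;0 0 0 0 0 0 1'|grep -v rot
python3 -m inch '0 0 .002 0 0 0 1;0 0 .001 0 0 0 1;0 0 0 0 0 0 1;0 0 0 0 0 0 1'|grep -v rot
python3 -m inch '0 0 .002 0 0 0 1;0 0 0 0 0 0 1;0 0 0 0 0 0 1'|grep -v rot
python3 -m inch '0 0 .001 0 0 0 1;0 0 0 0 0 0 1;0 0 0 0 0 0 1'|grep -v rot
```

```text
time: 81.52
tool_pos: [0.4834, 0.0644, 0.1017]
contact_force: [-0.4, 0.3, -1.2]
gripper_width: 0.16
time: 81.85
tool_pos: [0.4836, 0.0644, 0.0989]
contact_force: [-0.3, -1.1, -1.9]
gripper_width: 0.16
time: 82.1
tool_pos: [0.4835, 0.0644, 0.0968]
contact_force: [0.0, 0.2, -1.7]
gripper_width: 0.16
time: 82.35
tool_pos: [0.4839, 0.0645, 0.0964]
contact_force: [-0.6, 0.7, 1.3]
gripper_width: 0.161
```

Seated at 0.0964 (predicted 0.0965). Release, rise and check.

```bash

python3 -m inch '0 0 0 0 0 0 .85;0 0 0 0 0 0 .7;0 0 0 0 0 0 .6;0 0 0 0 0 0 .5;0 0 0 0 0 0 .5;0 0 -.01 0 0 0 .5;0 0 -.03 0 0 0 .5;0 0 -.035 0 0 0 .5;0 0 -.035 0 0 0 .5;0 0 -.035 0 0 0 .5'|grep -v rot
python3 -m inch '0 -.03 0 0 0 0 .5;0 -.03 0 0 0 0 .5;0 -.03 0 0 0 0 .5;0 -.03 0 0 0 0 .5;0 -.03 0 0 0 0 .5;0 -.03 0 0 0 0 .5;0 -.03 0 0 0 0 .5;0 -.03 0 0 0 0 .5;0 0 0 0 0 0 .5;0 0 0 0 0 0 .5'|grep -v rot
python3 - <<'E'
from h import *
s=grab_frame("scene");crop(s,240,110,160,120,5,"pics/aa.png");cv2.imwrite("pics/aa0.png",s)
s=grab_frame("top");crop(s,165,120,200,150,4,"pics/ab.png")
E
```

```text
time: 83.18
tool_pos: [0.4833, 0.0644, 0.2433]
contact_force: [1.4, -0.2, 0.9]
gripper_width: 0.498
time: 84.02
tool_pos: [0.3181, 0.2394, 0.2419]
contact_force: [-0.0, -0.7, -0.8]
gripper_width: 0.505
```

View pics/aa.png

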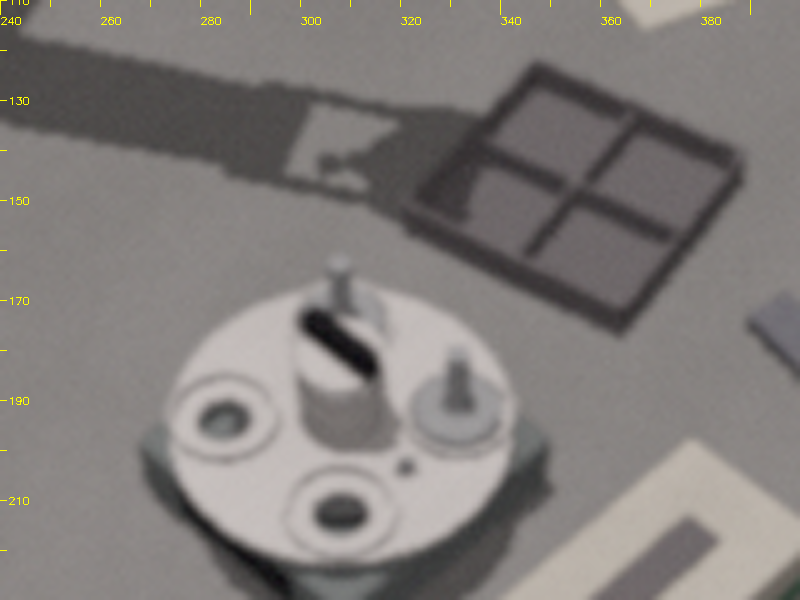

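View pics/ab.png

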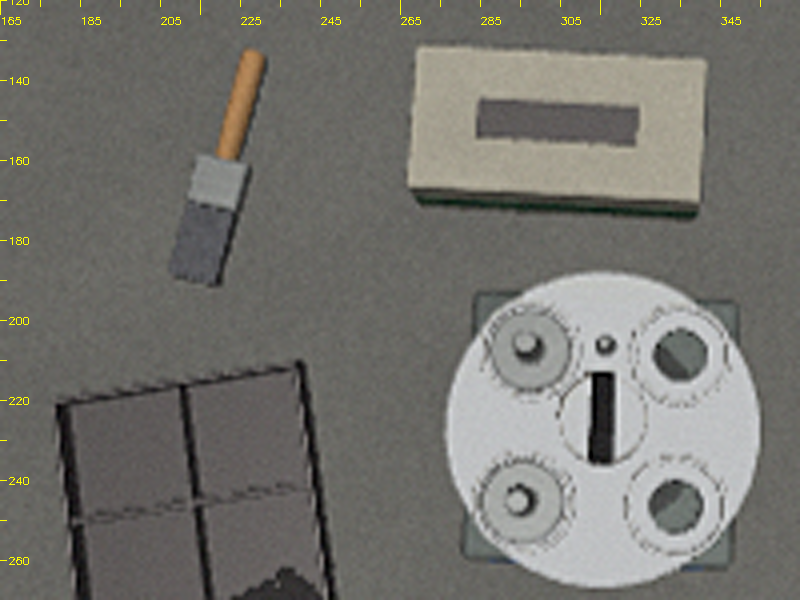

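View pics/aa0.png

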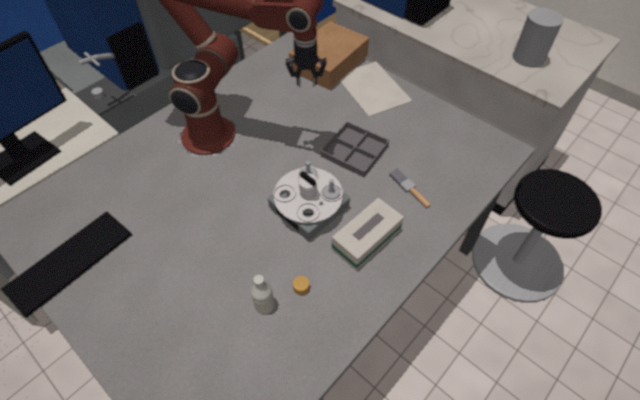

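All the checks look right: both samples are flat inside their rims (top (297,207) and (296,245)), the bin is empty, the cap bar lies along the changer's x, the pin shows in its hole at (316,206), and the bystanders have not moved. Handing in.

```bash
python3 -c "
from plant import *
print(job_done())"
```

```text
the job is handed in; nothing more can be done
None
```

The sample changer is ready, and I handed the job in at about 84 s of the 200 s allowed. The hand-in gives no verdict.

**What I did**
- **Cap off:** I pressed it about 7 mm, turned it 90° anticlockwise with almost no torque, lifted it off and set it on the bench.
- **Tray:** I lowered it over the shaft and drive pin. It came to rest at the height worked out from the bench contact.
- **Cap back on:** I refitted it, pressed it and turned it clockwise to the stop. It sat at its locked height and did not move under about a 5 N upward pull.
- **Samples:** Only two were present, and they now stand stem up in nests 1 and 2. One had been knocked aside in the bin earlier, so I located it again before picking it up.

**Last checks:** In the final pictures both samples lie inside their nest rims. The bin is empty, the cap bar lies along the changer's x, the pin shows in its hole, and the block, wipes, brush and bottle look unmoved. The highest wrist force I read was about 18 N, while turning the cap to its stop.

**What failed or disagreed**
- **First grasp:** The first grasp of the cap closed on nothing. The real fingertips were about 30.5 mm above the reported TCP, which I measured by touching the bench and allowed for afterwards.
- **Cameras:** The two cameras disagreed by about 8 mm in x at the changer. I fixed that by touching both ends of the cap bar with shut fingers.
- **Probing the bar:** Those touches, at about 6 N, tilted the locked cap slightly.

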